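# Set up a hands-free scan on the packing bench

### The arm

A 7-joint arm with a two-finger parallel gripper is mounted at the origin on the work surface. World frame = base frame: x ahead of the robot, y to its left, z up, the work surface at z = 0. Lengths are in m, angles in rad, forces in N, time in s.
With the tool pointing down it reaches from about 0.425 to 0.925 m from the base axis. Payload 6.8 kg.
Tool frame: the origin (TCP) lies at the very end of the fingers, on their centre line; the grasp point (between the pads) lies 19 mm behind it; x points along the fingers, y is the direction in which the jaws open and shut, and the axes are right-handed (so a half turn about x gives the same grasp; the last joint's range is limited). The gripper opens to 85 mm and grips with 20 to 120 N. Pads are 22 mm wide; open, the fingers measure 114 mm over their backs; the gripper's body (76 mm by 85 mm) begins 54 mm behind the grasp point. The pads swing forward as they close: fully open they stand 13 mm farther back than shut.
Start: joints at [-0.108, 0.477, 0.022, 1.555, -0.011, 1.109, -0.083], TCP at [0.675, 0, 0.231] pointing down, gripper open.
Joint ranges: [-2.96, 2.96], [-0.34, 2.1], [-1.41, 1.46], [0.24, 2.44], [-1.37, 4.51], [0.17, 1.92], [-2.96, 2.96]. Speed limits (rad/s): [2.39, 2.39, 3.14, 3.14, 3.14, 3.14, 3.14].

### API

Orientations are given as a rotation vector (axis times angle).
In Python, from bench import get_obs, grab_frame, camera_info, hand_in gives the robot as it stands.
- The arm moves only by the tool apply_moves, never from a script. Its argument "series" is text: rows parted by semicolons, each of 7 numbers parted by spaces: the turn, a rotation vector about the tool's x, y, z in rad, then the shift along the tool's x, y, z in m, then the opening, from 0 (shut) to 1 (fully open). In form: wx wy wz tx ty tz hand; .... A call has 1 to 12 rows; each row is the pose to reach, as a shift and turn from the pose commanded when the call began, along the tool's axes at that moment; what a row does not reach only later rows make up. A row lasts 1/8 s, in which the tool goes at most 62.5 mm and 10.7 degrees, less where a joint would pass 70% of its speed; a pose out of reach is approached as far as the arm can. A call with a gripper value outside its range is refused whole. The fingers move at their own pace and stop on an object; "force" is the grip in N (left out, the last holds). Time passes only in rows, so rows that repeat a pose let the fingers close. It gives the time, the measured TCP pose, the force and the opening at its end, in the units of the state.
- get_obs(): the state, without advancing time (a new reading comes with each control period).
- grab_frame(name): name is "scene" or "side" or "wrist"; returns the picture (384x512x3 uint8, blue, green, red); there is no depth.
- camera_info(name): a dict with "fov_y" (degrees; the focal length in pixels is half the picture's height over the tangent of half this angle, whatever the lens; pixels are square), "cx", "cy" (the principal point, pixels), "D" ([k1, k2, p1, p2, k3] as OpenCV has them; the pictures are not rectified), "rvec" (rotation vector, rad) and "tvec" (3), from world to camera coordinates, as OpenCV has them. Camera axes: x right, y down, z forward; pixel columns grow to the right and rows downward; lengths in m; the calibration is good to about 2 mm. A picture is of the moment at which its call begins: read the wrist's pose just before it. camera_info takes no time and is no camera call; for the wrist camera it gives the pose at the moment of the call.
- hand_in(): hands the job in, once; it reports no verdict.
The state is a dict: "clock": time; "joints": joint angles; "qvel": joint speeds; "tau": joint torques, N m; "tcp_pos": TCP position; "orientation": TCP orientation; "contact_force": force on the tool from outside, world axes, zero at the start; "moment": the same for the moment, N m; "grip_width": finger opening in m.
Only numpy, scipy, OpenCV 4.12 (cv2) and the standard library are available. Lean on these libraries where they do the work, as an engineer would, in place of code of your own. Each camera call takes 0.05 s, during which the arm holds its last target.

### The job

Set the parcel up for a hands-free scan: put the cordless scanner into its ring holder at the end of the backstop, handle first down through the ring until its head rests on the ring, window looking straight along the front of the backstop to where the parcel goes, and slide the labelled carton flat up against the backstop with its label facing the window from about a hand's breadth (10 cm) away. Do not let the scanner fall, let go of both, and leave the other things on the bench where they are.

Things in the scene. Friction and masses are not known exactly. Their poses are not given: they have to be found in the camera images.
- station: Scan station screwed to the bench: a backstop and, at its left end, a dark steel post 115 mm high with an arm that holds a level ring out on the robot's side. Origin on the bench exactly below the ring's centre; x points squarely to the backstop, away from the robot, y along it to the left, z up. Post at x = 71 to 91 mm, y = -12 to +12 mm. Turned on the bench by up to 0.1 rad.
- backstop (a point): Aluminium angle, 430 mm long, 50 mm high. This point: on the bench at its front face (the robot's side), level with where the parcel belongs: station x = +65 mm, y = -253 mm. The front face is the plane station x = +65 mm, from y = +15 to -415 mm. The parcel belongs against it, right of the ring. Axes as the station's.
- ring_top (a point): Centre of the holder ring, at the level of its top face, 115 mm above the bench. The ring's hole is 56 mm across, its outside 70 mm, its height 12 mm. Axes as the station's.
- scanner: Cordless hand scanner, 0.24 kg (varies): grey head on a black handle, at first standing upright on the handle's foot. Origin at the foot's centre; z up the handle, x the way the window looks. Handle 46 mm (x) by 34 mm (y), from 76 to 90 mm up widening to a round neck 49 mm across, which centres it in the ring. When seated the origin is 15 mm above the bench.
- scanner_head (a point): Middle of the head's body, on the handle's axis, 132 mm above the foot: grip here across y. The body's flat upright sides are 56 mm apart (y), from 108 to 154 mm up, x = -30 to +30 mm. Below it, 100 to 108 mm up, a rubber skirt 86 mm (x) by 68 mm (y), too wide for the ring. The nose slopes forward and down to x = 78 mm. Axes as the scanner's.
- scanner_shoulder (a point): On the handle's axis at the flat underside of the head's skirt, 100 mm above the foot; when seated it coincides with ring_top (within about 4 mm sideways). The dark window in the nose is 78 mm ahead of the handle's axis (x = 78 mm), 107 mm above the foot, facing forward and somewhat down.
- carton: The parcel: closed brown carton, 130 (x) by 150 (y) by 105 mm high, 0.6 kg (varies), too wide to grasp; slides when pushed with 2 to 8 N. Origin at the centre of its underside, z up; label on its +y end. Starts right of its place and nearer the robot, the label end turned to the left (station +y) within 0.4 rad. Flat against the backstop its origin is at station x = 0.
- carton_label (a point): Centre of the white label with bars, 75 mm from the carton's origin along its y, 48 mm up; the label folds over the top edge and also shows as a white strip, 96 by 36 mm, on top at that end. Axes as the carton's.
- tape_roll: Leave it where it lies: roll of parcel tape lying flat, 108 mm across, 48 mm high. Origin at the centre of its underside, z up.
- stapler: Leave it where it lies: black desk stapler, 140 x 34 x 46 mm, lying upright on its base. Origin at the centre of its underside, z up.
- runner: Leave it where it lies: steel drawer runner lying flat, 400 mm long, 42 mm wide, 13 mm high, beyond the backstop. Origin at the centre of its underside, z up.
- hinge_box: Leave it where it lies: small plain carton without label, 100 x 130 x 60 mm, at the right. Origin at the centre of its underside, z up.
- cutter: Leave it where it lies: grey box cutter lying flat, 175 mm long, 22 mm wide, 17 mm high, at the right. Origin at the centre of its underside, z up.
- hinge: Leave it where it lies: steel cabinet hinge lying flat, about 95 mm long, 19 mm high, at the far left. Origin at the centre of its underside cup, z up.

How it is judged:
At the end, for the whole second after the job is handed in: Scanner upright in the ring (0.08 rad), head on the ring (4 mm), axis within 8 mm of its centre; carton upright, against the backstop (6 mm, 0.06 rad); label 55 to 150 mm ahead of the window, within 30 mm of straight ahead; both let go of and at rest (horizontal distance between scanner_shoulder and ring_top below 0.008 m and z of scanner_shoulder in the frame of ring_top between -0.004 and 0.004 m and angle between scanner's own z axis and vertical below 0.08 rad and x of carton_label in the frame of scanner between 0.133 and 0.228 m and y of carton_label in the frame of scanner between -0.03 and 0.03 m and x of carton in the frame of station between -0.006 and 0.006 m and angle between the y axis of carton and the y axis of station, either way round below 0.06 rad and angle between carton's own z axis and vertical below 0.05 rad and linear speed of each of scanner, carton below 0.02 m/s); the robot touches nothing.
It fails at once if the scanner falls: it flies free of the fingers faster than 0.9 m/s (a drop of more than about 4 cm) (linear speed of scanner above 0.9 m/s and contact force between the fingers and scanner below 0.1 N).
It fails at once if the scanner is knocked or laid over (tilted more than 0.7 rad) (angle between scanner's own z axis and vertical above 0.7 rad).
It fails at once if another thing on the bench is moved more than 30 mm (distance of any of tape_roll, stapler, runner, hinge_box, cutter, hinge from where it was at the start of the episode above 0.03 m).
It also fails if it takes over 72 s, if anything falls off the work surface, if the arm or the gripper's body presses on something with over 40 N, if the wrist force passes 120 N, or if a joint passes its speed limit or range.

## Working session

There is one attempt and no reset: what is moved stays moved. The work goes in short steps, Python scripts to look and compute and a tool call to move; the robot and the scene stay as the last step left them, time stands still between calls to the robot, and variables do not carry over. Pictures are saved under pics/ and viewed, and the job is handed in when it is done.

Besides the shell and the picture viewer there is one more tool, called in YAML: its name, and indented under it one key for each argument. apply_moves: Moves the arm, as the interface text tells. Its arguments: {"type":"object","properties":{"series":{"type":"string"},"force":{"type":"number"}},"required":["series"]}

```bash
ls; mkdir -p pics
python3 - <<'E'
from bench import *
import cv2
print(get_obs())
for n in ["scene","side","wrist"]:
    print(n,camera_info(n)); cv2.imwrite(f"pics/{n}0.png",grab_frame(n))
E
```

```text
pics
{'clock': 0.0, 'joints': array([-0.10809193,  0.4778109 ,  0.02234175,  1.55643751, -0.01150325,
        1.10926979, -0.08311152]), 'qvel': array([-1.23183224e-03,  4.84374304e-04,  1.18014589e-05,  2.05192465e-03,
       -1.07156405e-03, -5.96708175e-04,  2.17059084e-04]), 'tau': array([-5.45967814e-04, -5.96443820e+01,  1.60769675e+00, -2.81194621e+01,
        1.24063640e-02,  9.39900521e-03,  2.20753498e-05]), 'tcp_pos': array([ 6.74423741e-01, -1.92893747e-05,  2.30324383e-01]), 'orientation': array([ 1.20825535,  1.21042194, -1.21058253]), 'contact_force': array([-1.08527269,  1.26697872,  0.21904892]), 'moment': array([-0.04257068,  0.03550529, -0.05355684]), 'grip_width': 0.08562538631609547}
scene {'fov_y': 51.06743568503804, 'cx': 254.22392586003022, 'cy': 190.63519420688428, 'D': array([-0.07211795,  0.        ,  0.        ,  0.        ,  0.        ]), 'rvec': array([ 2.2333749 ,  0.7002515 , -0.31979515]), 'tvec': array([-0.50202637, -0.15281962,  1.67036464])}
side {'fov_y': 47.18791035615702, 'cx': 254.96522697823886, 'cy': 197.91837386193617, 'D': array([0.01922858, 0.        , 0.        , 0.        , 0.        ]), 'rvec': array([ 0.80070059, -2.37233234,  1.34628452]), 'tvec': array([0.4730761 , 0.29178985, 1.00420855])}
wrist {'fov_y': 71.24178478038804, 'cx': 256.23082366311485, 'cy': 188.35523795453886, 'D': array([-0.04008409,  0.        ,  0.        ,  0.        ,  0.        ]), 'rvec': array([-2.85104148e+00, -1.13960996e-03,  2.67288021e-03]), 'tvec': array([-0.67420913, -0.03789844,  0.37898976])}
```

View pics/scene0.png

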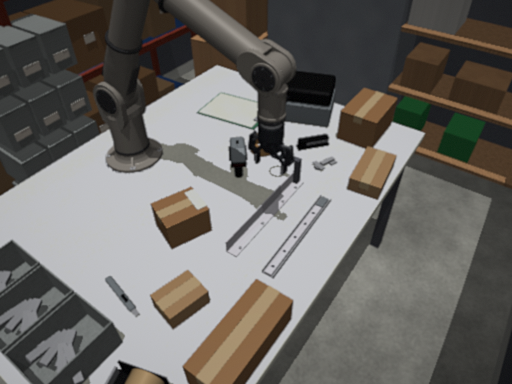

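View pics/side0.png

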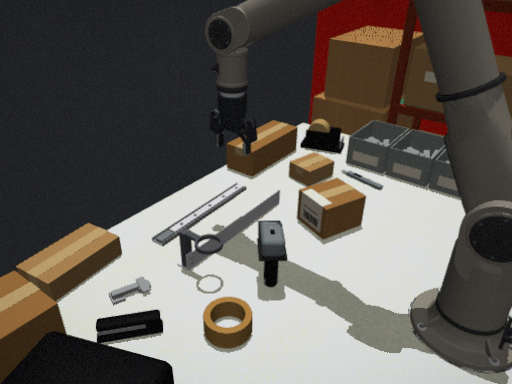

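View pics/wrist0.png

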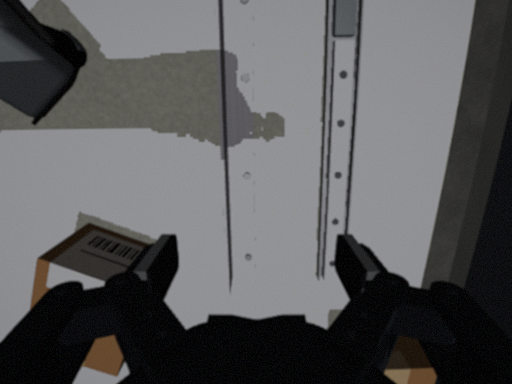

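```bash
cat > h.py <<'E'
from bench import *
import cv2, numpy as np
from scipy.spatial.transform import Rotation as Rn
def K(i,h=384):
    f=h/2/np.tan(np.radians(i["fov_y"])/2); return np.array([[f,0,i["cx"]],[0,f,i["cy"]],[0,0,1]])
def ray(i,uv):
    p=cv2.undistortPoints(np.array(uv,float).reshape(-1,1,2),K(i),i["D"]).reshape(-1,2)
    R=cv2.Rodrigues(i["rvec"])[0]; c=-R.T@i["tvec"]
    d=np.c_[p,np.ones(len(p))]@R; return c,d
def onz(i,uv,z):
    c,d=ray(i,uv); z=np.broadcast_to(z,len(d)); return c+d*((z-c[2])/d[:,2])[:,None]
def proj(i,X):
    return cv2.projectPoints(np.array(X,float).reshape(-1,1,3),i["rvec"],i["tvec"],K(i),i["D"])[0].reshape(-1,2)
def crop(src,x0,y0,x1,y1,s,out):
    im=cv2.imread(src) if isinstance(src,str) else src
    c=cv2.resize(im[y0:y1,x0:x1],None,fx=s,fy=s,interpolation=cv2.INTER_CUBIC)
    for x in range((x0+9)//10*10,x1,10): cv2.line(c,((x-x0)*s,0),((x-x0)*s,6 if x%50 else 16),(0,0,255),1)
    for y in range((y0+9)//10*10,y1,10): cv2.line(c,(0,(y-y0)*s),(6 if y%50 else 16,(y-y0)*s),(0,0,255),1)
    cv2.imwrite(out,c)
def T(rv,t):
    M=np.eye(4); M[:3,:3]=Rn.from_rotvec(rv).as_matrix(); M[:3,3]=t; return M
E
python3 - <<'E'
from h import *
print(Rn.from_rotvec(get_obs()["orientation"]).as_matrix().round(3))
crop("pics/side0.png",150,180,350,320,4,"pics/side0a.png")
crop("pics/scene0.png",140,120,340,270,4,"pics/scene0a.png")
crop("pics/wrist0.png",0,0,300,225,2,"pics/wrist0a.png")
E
```

```text
[[-0.001  1.     0.   ]
 [-0.     0.    -1.   ]
 [-1.    -0.001  0.   ]]
```

View pics/side0a.png

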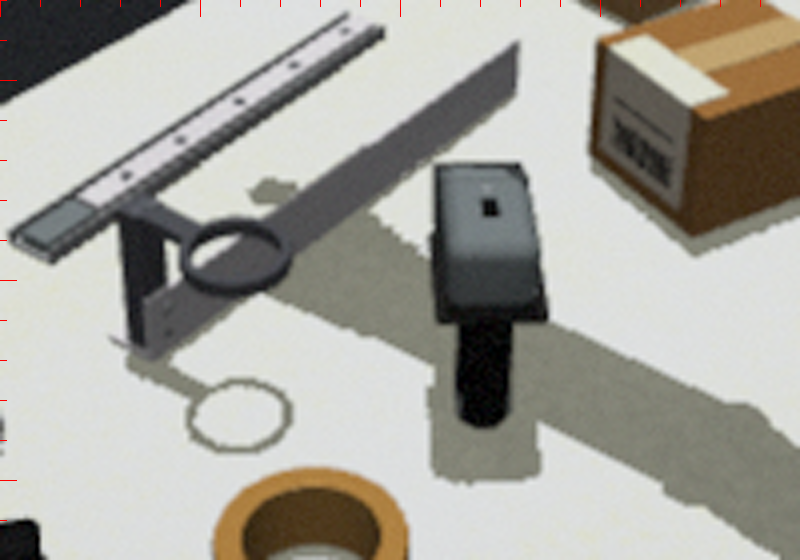

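View pics/scene0a.png

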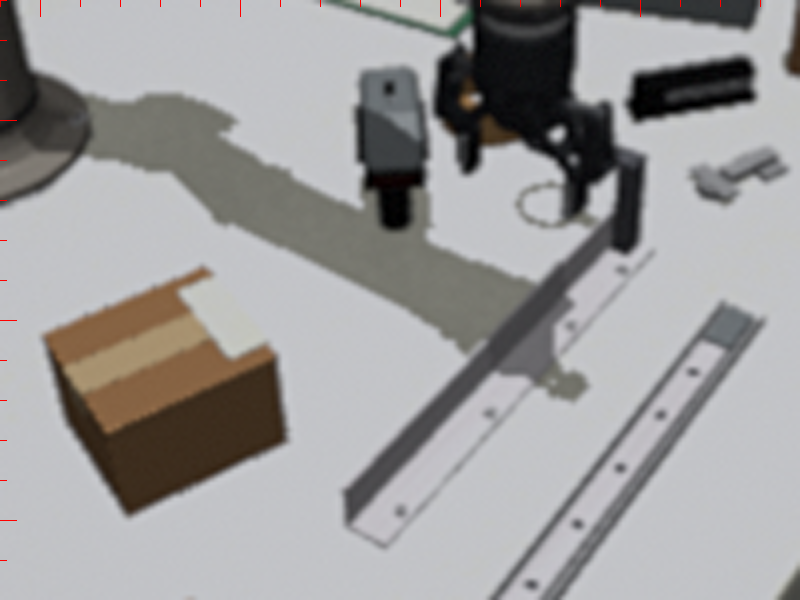

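View pics/wrist0a.png

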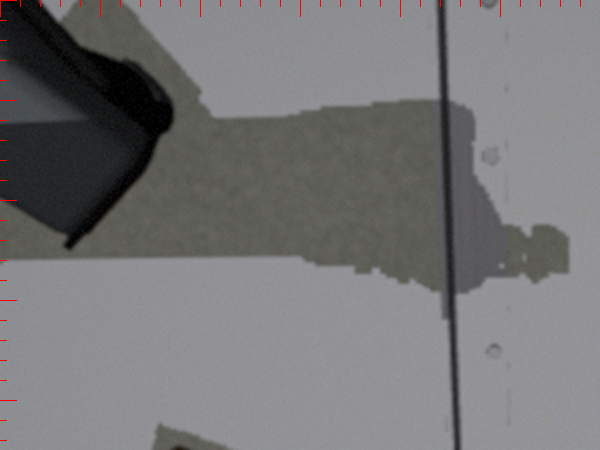

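Run:
```python
from h import *
crop("pics/side0.png",245,215,295,295,8,"pics/side0b.png")
crop("pics/scene0.png",220,125,260,185,10,"pics/scene0b.png")
a,b=cv2.imread("pics/side0b.png"),cv2.imread("pics/scene0b.png")
o=np.zeros((640,800,3),np.uint8);o[:640,:400]=a;o[:600,400:800]=b
cv2.imwrite("pics/sc0.png",o[:600])
for n in("scene","side"):
    i=camera_info(n);R=cv2.Rodrigues(i["rvec"])[0];print(n,-R.T@i["tvec"])
```

```text
scene [ 1.18337257 -0.79226966  1.01854823]
side [-0.03646442  0.85775796  0.76177343]
```

View pics/sc0.png

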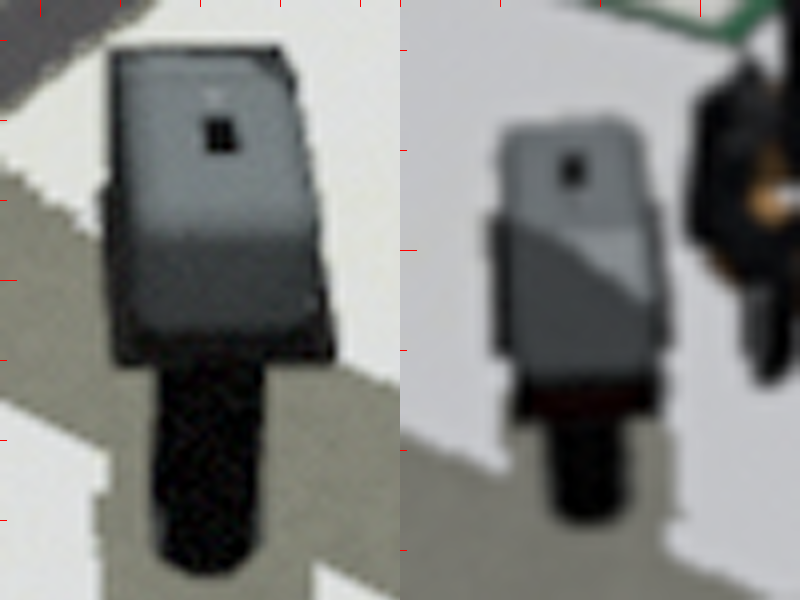

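```bash
cat > fit.py <<'E'
from h import *
from scipy.optimize import least_squares
S,P=camera_info("scene"),camera_info("side")
def fit(obs,x0):
    def W(x,p): 
        c,s=np.cos(x[2]),np.sin(x[2]); p=np.array(p,float)/1000
        return np.c_[x[0]+c*p[:,0]-s*p[:,1],x[1]+s*p[:,0]+c*p[:,1],p[:,2]]
    def r(x):
        return np.concatenate([(proj(i,W(x,[o[0] for o in ob]))-[o[1] for o in ob]).ravel() for i,ob in obs])
    s=least_squares(r,x0,loss='soft_l1'); print(s.x.round(4)); print(r(s.x).reshape(-1,2).round(1).tolist()); return s.x,W
def overlay(x,W,lines,col,ims):
    for i,im,(x0,y0,k) in ims:
        for l in lines:
            p=(proj(i,W(x,l))-[x0,y0])*k+(k-1)/2
            cv2.polylines(im,[p.round().astype(int).reshape(-1,1,2)],False,col,1)
def box(a,b,c,d,z0,z1):
    q=[[a,c],[b,c],[b,d],[a,d],[a,c]]
    return [[p+[z] for p in q] for z in(z0,z1)]+[[q[k]+[z0],q[k]+[z1]] for k in range(4)]
E
cat > f0.py <<'E'
from fit import *
st=[(P,[([65,-415,50],(279.5,190.5)),([65,-415,0],(279,204.2)),([65,15,0],(187.5,269.5)),([0,28,109],(197,None)) ][:3]+[([0,0,115],(208.8,243))]),
    (S,[([69,-415,50],(226.75,242.5)),([69,-415,0],(226.75,251))])]
xs,W=fit(st,[.75,.15,0])
ca=[(P,[([65,75,105],(299.25,190)),([-65,75,105],(323.75,208)),([-65,75,0],(323.75,238.7)),([65,75,0],(298,220))]),
    (S,[([-65,-75,105],(151.2,204.5)),([-65,75,105],(191.7,187.5)),([65,75,105],(208.7,207.5)),([65,-75,105],(167,228)),([65,-75,0],(172.5,248.7)),([65,75,0],(211.7,230))])]
xc,_=fit(ca,[.6,-.2,0])
sc=[(P,[([-43,34,100],(259,260.25)),([-43,-34,100],(286.9,260)),([0,0,0],(271,284.5))]),
    (S,[([-43,-34,108],(229,146)),([43,-34,100],(230,160.5)),([43,34,100],(246.7,159.8)),([0,0,0],(239,176))])]
xn,_=fit(sc,[.55,.15,-.7])
a=cv2.resize(cv2.imread("pics/side0.png")[180:320,150:350],None,fx=4,fy=4,interpolation=2)
b=cv2.resize(cv2.imread("pics/scene0.png")[120:270,140:340],None,fx=4,fy=4,interpolation=2)
t=np.linspace(0,2*np.pi,40)
ring=[[[r*np.cos(u),r*np.sin(u),z] for u in t] for r,z in((28,115),(35,115))]
ims=[(P,a,(150,180,4)),(S,b,(140,120,4))]
overlay(xs,W,ring+box(65,69,-415,15,0,50)+box(71,91,-12,12,0,115),(0,0,255),ims)
overlay(xc,W,box(-65,65,-75,75,0,105)+[[[65,39,105],[-65,39,105]]],(255,0,0),ims)
overlay(xn,W,box(-43,43,-34,34,100,108)+box(-30,30,-28,28,108,154)+box(-23,23,-17,17,0,76)+[[[78,-20,107],[78,20,107]]],(0,200,0),ims)
cv2.imwrite("pics/o1.png",a);cv2.imwrite("pics/o2.png",b)
E
python3 f0.py
```

```text
[0.5615 0.2309 0.0096]
[[-0.2, -1.1], [-0.3, -1.6], [0.2, 1.5], [-0.3, -1.0], [-0.9, -1.6], [0.0, -0.0]]
[ 0.4502 -0.1876 -0.3544]
[[-1.4, -1.1], [2.6, 0.8], [-0.9, 0.6], [-2.4, -1.9], [-1.7, -1.0], [-1.5, -1.9], [0.6, 0.4], [-0.2, -0.1], [-0.5, 0.9], [0.3, -0.3]]
[ 0.4359  0.1442 -0.8658]
[[-0.6, 0.6], [0.2, 0.0], [-1.3, -4.2], [-1.5, -0.6], [-1.3, 0.6], [0.5, 0.1], [-0.8, -2.3]]
```

```bash
sleep 0
```

```text
(no output)
```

View pics/o1.png

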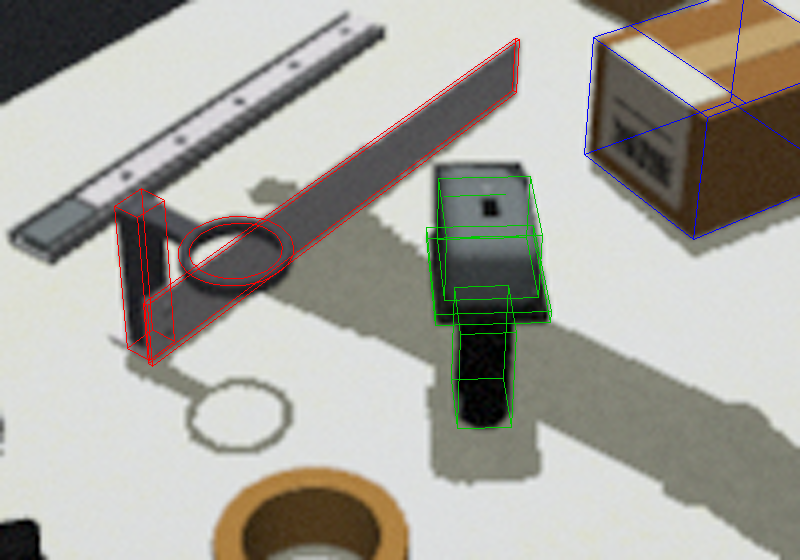

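View pics/o2.png

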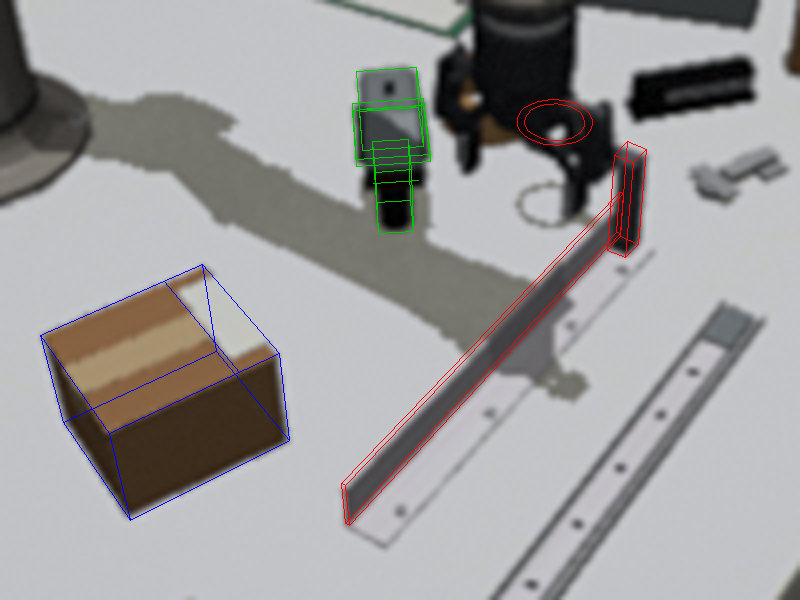

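Run:
```python
from h import *
i=camera_info("wrist");R=cv2.Rodrigues(i["rvec"])[0];c=-R.T@i["tvec"];print("wcam",c,"axes",R.round(3).tolist())
# predicted positions in wrist view if TCP at various
o=get_obs()
for p in ([.45,.1,.30],[.5,.12,.32],[.52,.10,.35]):
    j=dict(i); d=np.array(p)-o["tcp_pos"]; j["tvec"]=-R@(c+d)
    print(p,proj(j,[[.436,.144,.154],[.5615,.231,.115],[.5,.2,.0],[.45,-.18,.1]]).round(0).tolist())
```

```text
wcam [0.67495092 0.07260973 0.37277646] axes [[1.0, 0.001, -0.002], [0.001, -0.958, 0.286], [-0.001, -0.286, -0.958]]
[0.45, 0.1, 0.3] [[243.0, 136.0], [356.0, 55.0], [289.0, 90.0], [256.0, 336.0]]
[0.5, 0.12, 0.32] [[201.0, 152.0], [307.0, 76.0], [256.0, 104.0], [227.0, 336.0]]
[0.52, 0.1, 0.35] [[189.0, 133.0], [288.0, 62.0], [245.0, 92.0], [217.0, 314.0]]
```

apply_moves:
  series: "0 0 0 -0.09 0 0 1; 0 0 0 -0.09 -0.06 -0.04 1; 0 0 0 -0.09 -0.12 -0.08 1; 0 0 0 -0.09 -0.195 -0.12 1; 0 0 0 -0.09 -0.195 -0.12 1; 0 0 0 -0.09 -0.195 -0.12 1; 0 0 0 -0.09 -0.195 -0.12 1"

```text
clock: 1.02
tcp_pos: [0.4805, 0.1195, 0.3214]
orientation: [1.21, 1.208, -1.209]
contact_force: [0.6, -1.6, 0.6]
grip_width: 0.0853
```

Run:
```python
from h import *
import json
o=get_obs(); print(o["clock"],o["tcp_pos"],o["orientation"],np.abs(o["qvel"]).max())
i=camera_info("wrist"); im=grab_frame("wrist"); cv2.imwrite("pics/w1.png",im)
np.save("w1.npy",i,allow_pickle=True)
cv2.imwrite("pics/scene1.png",grab_frame("scene"));cv2.imwrite("pics/side1.png",grab_frame("side"))
crop(im,130,0,397,200,3,"pics/w1a.png")
```

```text
1.025 [0.48049216 0.11952671 0.32141781] [ 1.20963649  1.20839372 -1.20915661] 0.0185812005850264
```

View pics/w1a.png

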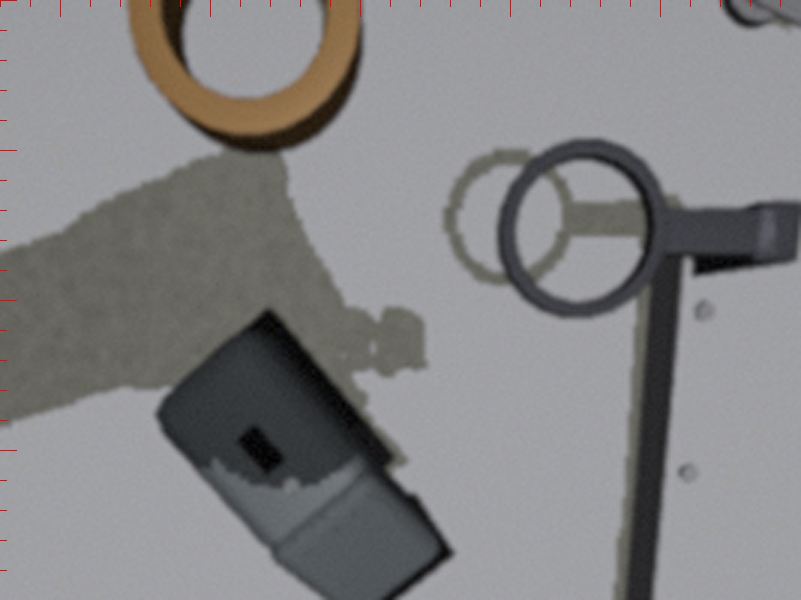

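View pics/w1.png

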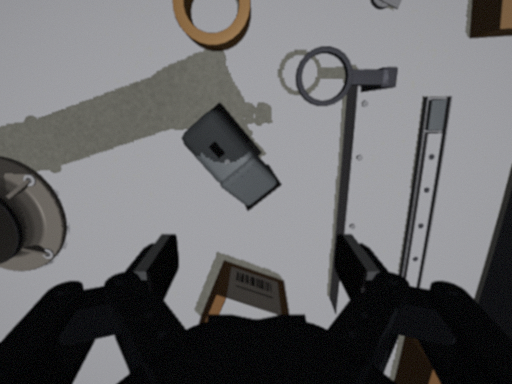

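```bash
cat > f1.py <<'E'
from fit import *
import sys
Wc=np.load("w1.npy",allow_pickle=True).item()
c2=lambda x,y:(130+x/3-1/3,y/3-1/3)
st=[(Wc,[([0,35,115],None)][:0]+[([0,0,115],c2(581.5,226)),([65,-415,50],(330,300))]),
 (P,[([65,-415,50],(279.5,190.5)),([65,-415,0],(279,204.2)),([0,0,115],(208.8,243.5))]),
    (S,[([69,-415,50],(226.75,242.5)),([69,-415,0],(226.75,251))])]
xs,W=fit(st,[.56,.23,0])
sc=[(Wc,[([-43,34,108],c2(268,310)),([43,34,108],c2(390,463)),([78,0,112],(264,195.5))]),(P,[([-43,34,100],(259,260.25)),([-43,-34,100],(286.9,260))]),
    (S,[([-43,-34,108],(229,146)),([43,-34,100],(230,160.5)),([43,34,100],(246.7,159.8))])]
xn,_=fit(sc,[.43,.144,-.8])
a=cv2.resize(cv2.imread("pics/side1.png")[180:320,150:350],None,fx=4,fy=4,interpolation=2)
b=cv2.resize(cv2.imread("pics/w1.png")[0:220,150:417],None,fx=3,fy=3,interpolation=2)
t=np.linspace(0,2*np.pi,60)
ring=[[[r*np.cos(u),r*np.sin(u),z] for u in t] for r,z in((28,115),(35,115))]
ims=[(P,a,(150,180,4)),(Wc,b,(150,0,3))]
overlay(xs,W,ring+box(65,69,-415,15,0,50)+box(71,91,-12,12,0,115),(0,0,255),ims)
overlay(xn,W,box(-43,43,-34,34,100,108)+box(-30,30,-28,28,108,154)+box(-23,23,-17,17,0,76)+[[[78,-20,107],[78,20,107]]],(0,200,0),ims)
cv2.imwrite("pics/o3.png",a);cv2.imwrite("pics/o4.png",b[:600])
E
python3 f1.py
```

```text
[0.5618 0.2326 0.0031]
[[-0.6, -0.7], [3.6, 14.5], [0.2, -0.7], [0.1, -1.2], [-0.9, -1.2], [-1.3, -2.2], [-0.3, -0.6]]
[ 0.4364  0.1435 -0.8535]
[[0.2, 0.5], [3.7, 0.1], [-2.8, -5.6], [-0.4, 0.5], [0.4, -0.3], [-1.6, -0.4], [-1.2, 0.8], [0.6, 0.1]]
```

View pics/o3.png

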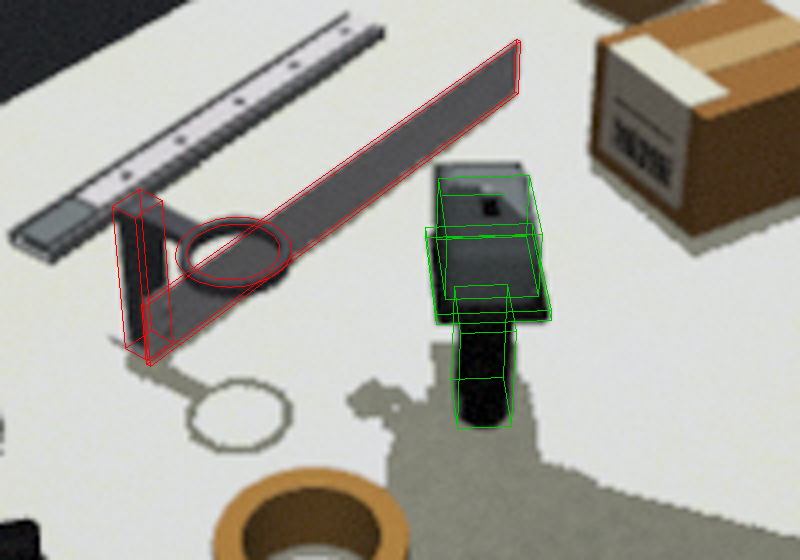

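View pics/o4.png

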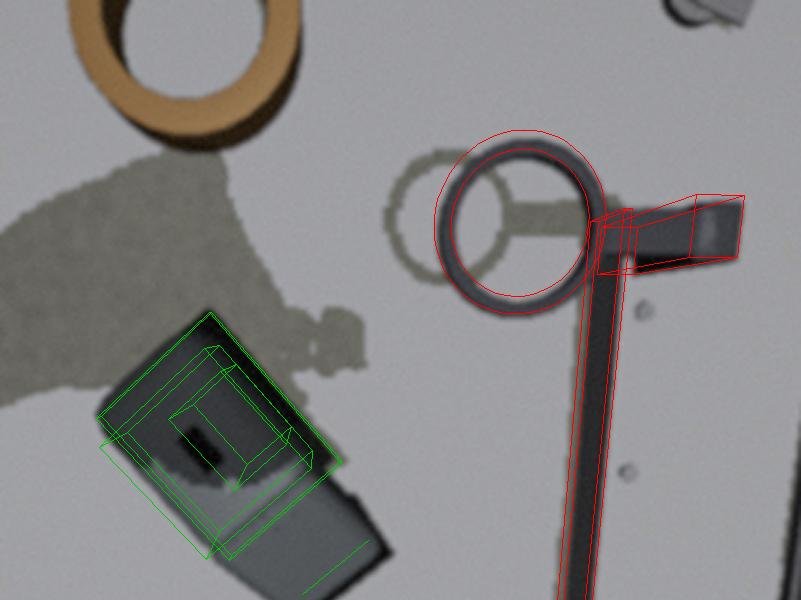

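Run:
```python
from h import *
crop("pics/w1.png",310,220,370,320,6,"pics/w1b.png")
crop("pics/side0.png",180,185,290,275,7,"pics/side0c.png")
```

```text
(no output)
```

View pics/w1b.png

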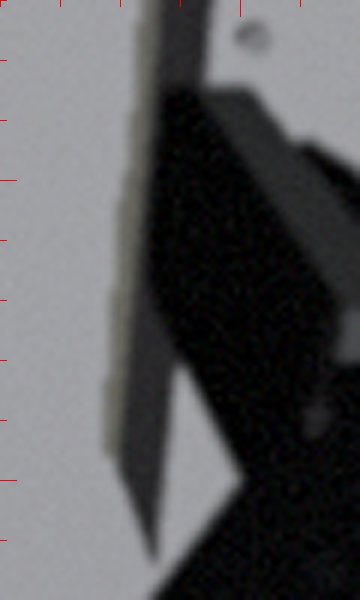

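View pics/side0c.png

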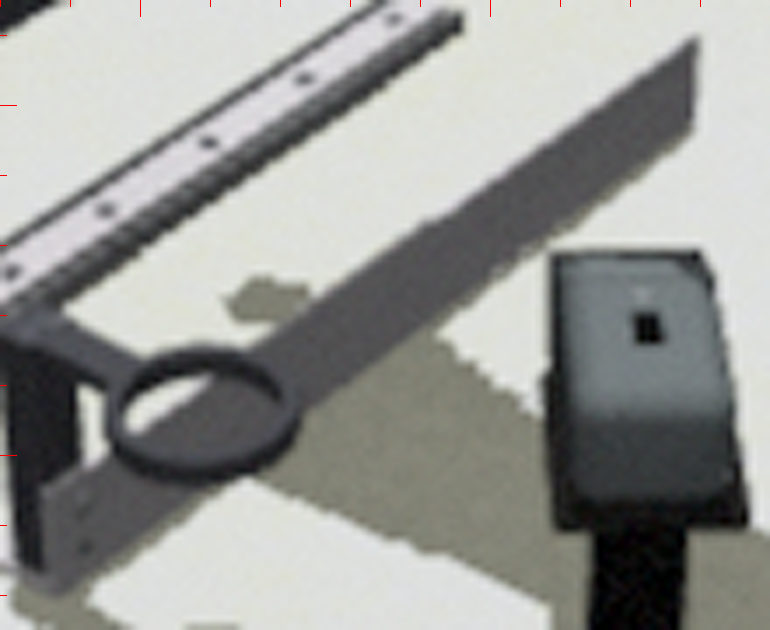

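```bash
cat > f2.py <<'E'
from fit import *
Wc=np.load("w1.npy",allow_pickle=True).item()
c2=lambda x,y:(150+x/3-1/3,y/3-1/3)
st=[(Wc,[([0,0,115],c2(522.5,226)),([65,-415,0],(329.5,296)),([65,-415,50],(335.3,313.2))]),
 (P,[([65,-415,50],(279.2,190.6)),([65,-415,0],(278.8,203.5)),([65,15,50],(185.7,254.6)),([65,15,0],(187.8,269.4)),([0,0,115],(209,243.5))]),
    (S,[([69,-415,50],(226.75,242.5)),([69,-415,0],(226.75,251))])]
xs,W=fit(st,[.56,.23,0])
for k in range(3): fit([st[k]],xs) if k<2 else 0
sc=[(Wc,[([-43,34,108],c2(210,311)),([43,34,108],c2(337,464)),([78,0,107],c2(343,576))]),(P,[([-43,34,100],(258.8,260)),([-43,-34,100],(286.9,260)),([0,0,0],(271,285.5))]),
    (S,[([-43,-34,108],(229,146)),([43,-34,100],(230,160.5)),([43,34,100],(246.7,159.8)),([0,0,0],(239,176.5))])]
xn,_=fit(sc,[.43,.144,-.8])
b=cv2.resize(cv2.imread("pics/w1.png")[0:220,150:417],None,fx=3,fy=3,interpolation=2)
t=np.linspace(0,2*np.pi,60)
ring=[[[r*np.cos(u),r*np.sin(u),z] for u in t] for r,z in((28,115),(35,115))]
ims=[(Wc,b,(150,0,3))]
overlay(xs,W,ring+box(65,69,-415,15,0,50)[1:2],(0,0,255),ims)
overlay(xn,W,box(-43,43,-34,34,100,108)[1:2],(0,255,0),ims)
overlay(xn,W,box(-30,30,-28,28,108,154)[1:2]+[[[78,-28,107],[78,28,107]]],(0,255,255),ims)
overlay(xn,W,[[[-43,0,154],[100,0,154]]],(255,255,0),ims)
cv2.imwrite("pics/o4.png",b[:600])
E
python3 f2.py
```

```text
[0.5626 0.2318 0.0096]
[[-0.3, -0.1], [-0.7, 1.1], [0.2, 1.4], [-0.3, -1.2], [-0.6, -0.9], [0.2, 1.4], [-0.7, 1.7], [-1.1, -1.4], [-0.4, -1.6], [0.5, -0.1]]
[0.5628 0.2327 0.0109]
[[-0.1, -0.8], [-0.3, 0.8], [0.6, 1.0]]
[0.5622 0.2311 0.0054]
[[0.4, -1.1], [0.2, -0.8], [0.6, 1.3], [-0.3, 1.5], [-0.8, -1.5]]
[ 0.4366  0.1433 -0.8592]
[[0.0, 0.4], [1.5, 0.2], [-2.9, -2.4], [-0.3, 0.6], [0.2, -0.4], [-1.3, -5.5], [-1.5, -0.4], [-1.2, 0.8], [0.6, 0.2], [-0.8, -2.6]]
```

View pics/o4.png

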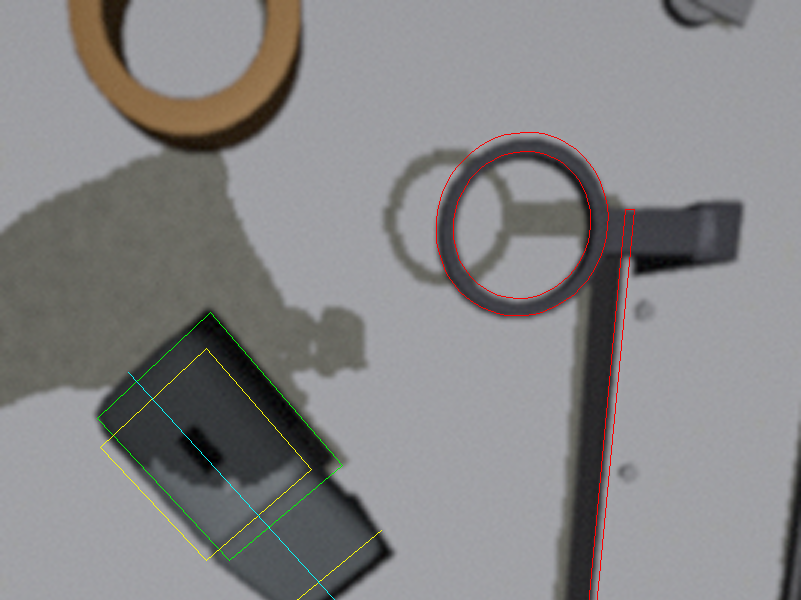

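```bash
cat >> f2.py <<'E'
a=cv2.resize(cv2.imread("pics/side0.png")[215:295,245:295],None,fx=7,fy=7,interpolation=2)
b=cv2.resize(cv2.imread("pics/scene0.png")[125:185,215:265],None,fx=9,fy=9,interpolation=2)
ims=[(P,a,(245,215,7)),(S,b,(215,125,9))]
overlay(xn,W,box(-43,43,-34,34,100,108),(0,255,0),ims)
overlay(xn,W,box(-30,30,-28,28,108,154),(0,255,255),ims)
o=np.zeros((560,800,3),np.uint8);o[:560,:350]=a;o[:540,350:800]=b;cv2.imwrite("pics/o5.png",o)
E
python3 f2.py >/dev/null
```

```text
(no output)
```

View pics/o5.png

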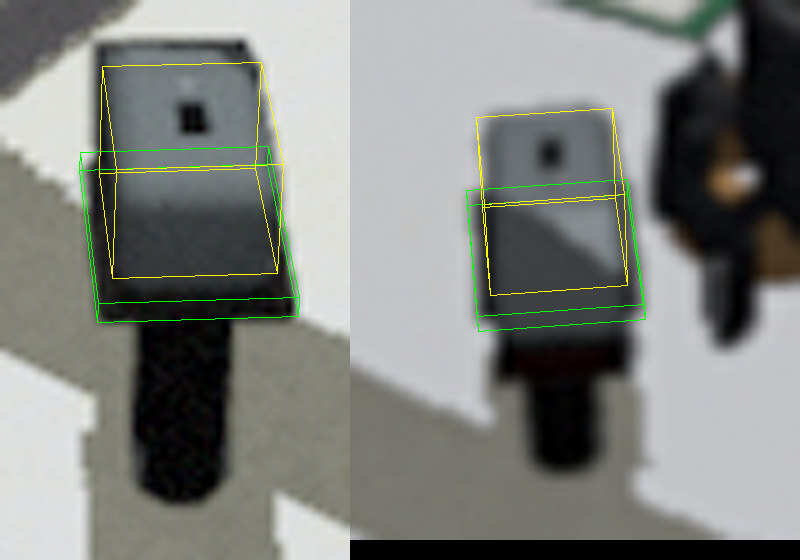

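apply_moves:
  series: "-0.18 0 0 0.02 -0.015 -0.008 1; -0.36 0 0 0.04 -0.03 -0.016 1; -0.54 0 0 0.05 -0.043 -0.025 1; -0.73 0 0 0.06 -0.043 -0.025 1; -0.73 0 0 0.09 -0.043 -0.025 1; -0.73 0 0 0.09 -0.043 -0.025 1; -0.73 0 0 0.09 -0.043 -0.025 1; -0.73 0 0 0.09 -0.043 -0.025 1"

```text
clock: 2.17
tcp_pos: [0.4379, 0.1452, 0.2323]
orientation: [0.658, 1.468, -0.656]
contact_force: [-0.6, -0.1, 0.1]
grip_width: 0.0852
```

Run:
```python
from h import *
o=get_obs(); print(o["clock"],o["tcp_pos"],o["orientation"],o["joints"].round(2))
i=camera_info("wrist"); im=grab_frame("wrist"); cv2.imwrite("pics/w2.png",im); np.save("w2.npy",i,allow_pickle=True)
R=Rn.from_rotvec(o["orientation"]).as_matrix(); print(R.round(3))
# predicted midline between pads at grasp
t=o["tcp_pos"]
print(proj(i,[t,t+R[:,2]*.05,t-R[:,2]*.05,[.4366,.1433,.154]]).round())
```

```text
2.175 [0.43788408 0.14519546 0.23234163] [ 0.65816765  1.46779656 -0.65601968] [-0.31  0.13 -0.15  2.04  0.02  0.98  0.25]
[[ 0.002  0.746  0.666]
 [ 0.001  0.666 -0.746]
 [-1.     0.002  0.001]]
[[256. 237.]
 [256. 307.]
 [256. 153.]
 [254. 196.]]
```

View pics/w2.png

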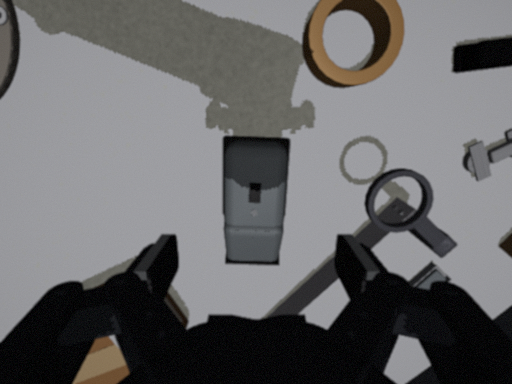

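Run:
```python
from h import *
crop("pics/w2.png",205,125,305,275,5,"pics/w2a.png")
i=np.load("w2.npy",allow_pickle=True).item(); o=get_obs();R=Rn.from_rotvec(o["orientation"]).as_matrix();t=o["tcp_pos"]
b=t.copy()
for dx in(-4,0,4):
  L=[(-43,100),(-43,108),(-43,154),(-30,154),(30,154),(43,108),(78,107),(78,100)]
  X=[b+R[:,2]*(x+dx)/1000+[0,0,z/1000-b[2]] for x,z in L]
  print(dx,[(l,round(p[1],1)) for l,p in zip(L,proj(i,X))])
```

```text
-4 [((-43, 100), np.float64(134.7)), ((-43, 108), np.float64(135.4)), ((-43, 154), np.float64(140.9)), ((-30, 154), np.float64(156.7)), ((30, 154), np.float64(223.2)), ((43, 108), np.float64(216.7)), ((78, 107), np.float64(245.5)), ((78, 100), np.float64(242.5))]
0 [((-43, 100), np.float64(138.7)), ((-43, 108), np.float64(139.5)), ((-43, 154), np.float64(145.8)), ((-30, 154), np.float64(161.4)), ((30, 154), np.float64(227.3)), ((43, 108), np.float64(220.2)), ((78, 107), np.float64(248.7)), ((78, 100), np.float64(245.6))]
4 [((-43, 100), np.float64(142.6)), ((-43, 108), np.float64(143.6)), ((-43, 154), np.float64(150.7)), ((-30, 154), np.float64(166.1)), ((30, 154), np.float64(231.4)), ((43, 108), np.float64(223.6)), ((78, 107), np.float64(251.8)), ((78, 100), np.float64(248.7))]
```

View pics/w2a.png

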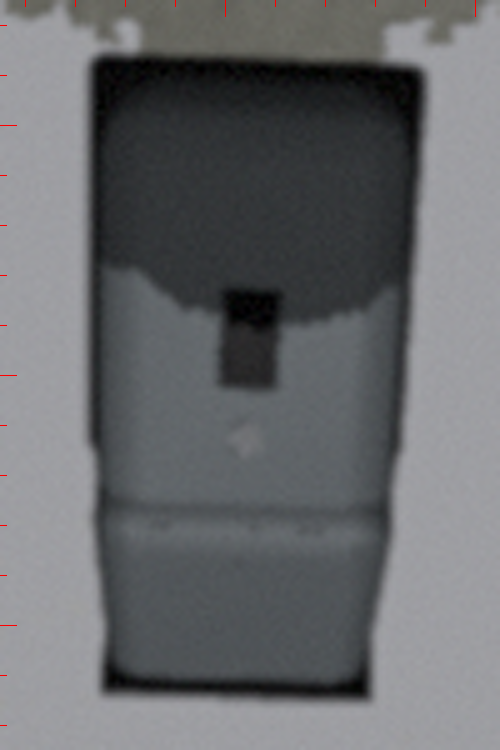

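apply_moves:
  series: "0.03 0 0 0.04 0 -0.0015 1; 0.03 0 0 0.08 0 -0.0015 1; 0.03 0 0 0.11 0 -0.0015 1; 0.03 0 0 0.119 0 -0.0015 1; 0.03 0 0 0.119 0 -0.0015 1; 0.03 0 0 0.119 0 -0.0015 1; 0.03 0 0 0.119 0 -0.0015 0.5; 0.03 0 0 0.119 0 -0.0015 0.5; 0.03 0 0 0.119 0 -0.0015 0.5; 0.03 0 0 0.119 0 -0.0015 0.5; 0.03 0 0 0.119 0 -0.0015 0.5; 0.03 0 0 0.119 0 -0.0015 0.5"
  force: 40

```text
clock: 3.72
tcp_pos: [0.4364, 0.1462, 0.1132]
orientation: [0.681, 1.461, -0.679]
contact_force: [-1.6, -1.4, 5.6]
grip_width: 0.0558
```

Run:
```python
from h import *
o=get_obs(); print(o["tcp_pos"],o["contact_force"],o["grip_width"])
w=grab_frame("wrist");s=grab_frame("side"); cv2.imwrite("pics/w3.png",w); cv2.imwrite("pics/side3.png",s)
crop(s,220,150,320,300,4,"pics/side3a.png")
```

```text
[0.4364219  0.14619661 0.11317067] [-1.64408301 -1.37531665  5.6067708 ] 0.05582473033300993
```

View pics/w3.png

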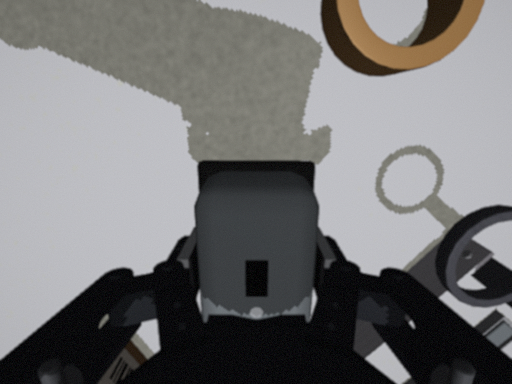

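View pics/side3a.png

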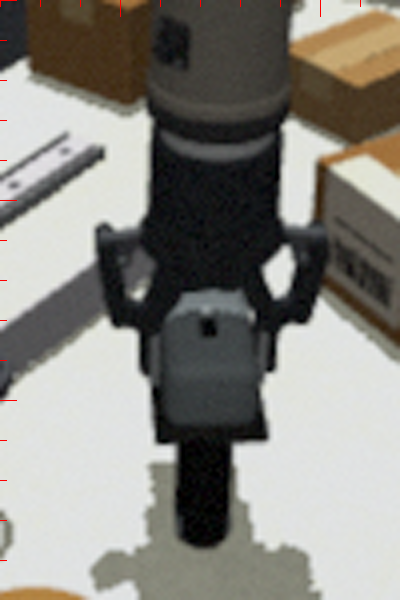

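Run:
```python
from h import *
i=camera_info("wrist"); o=get_obs();R=Rn.from_rotvec(o["orientation"]).as_matrix();b=o["tcp_pos"]
for dx in(-4,-2,0,2):
  L=[(-43,34,100),(-43,34,108),(-43,-34,108)]
  X=[b+R[:,2]*(x+dx)/1000+R[:,1]*y/1000+[0,0,z/1000-b[2]] for x,y,z in L]
  print(dx,proj(i,X).round(1).tolist())
crop("pics/w3.png",180,140,340,200,5,"pics/w3a.png")
```

```text
-4 [[314.6, 154.2], [317.6, 156.6], [195.2, 156.5]]
-2 [[314.4, 157.6], [317.4, 160.1], [195.5, 160.0]]
0 [[314.2, 160.9], [317.1, 163.6], [195.7, 163.6]]
2 [[313.9, 164.3], [316.9, 167.1], [195.9, 167.1]]
```

View pics/w3a.png

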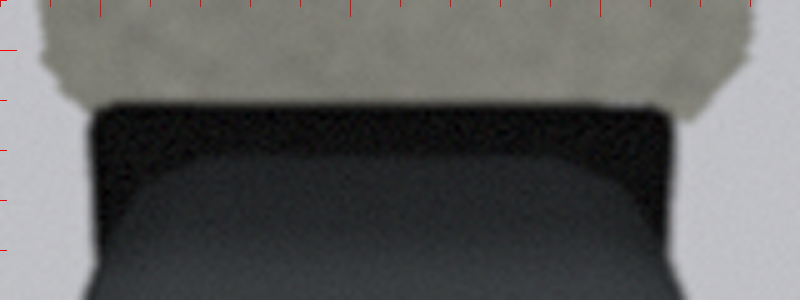

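apply_moves:
  series: "0 0 0 -0.02 0 0 0.5; 0 0 0 -0.05 0 0 0.5; 0 0 0 -0.09 0 0 0.5; 0 0 0 -0.125 0 0 0.5; 0 0 0 -0.14 0 0 0.5; 0 0 0 -0.14 0 0 0.5; 0 0 0 -0.14 0 0 0.5"

```text
clock: 4.7
tcp_pos: [0.4351, 0.1457, 0.2508]
orientation: [0.678, 1.463, -0.682]
contact_force: [0.9, -1.1, -2.0]
grip_width: 0.0558
```

Run:
```python
from h import *
o=get_obs(); R=Rn.from_rotvec(o["orientation"]).as_matrix();print(o["tcp_pos"],o["contact_force"],o["grip_width"],R.round(4).tolist())
d=R.T@(np.array([.5625,.231,o["tcp_pos"][2]])-o["tcp_pos"]); print(d, np.arctan2(R[1,1],R[0,1]))
```

```text
[0.43511652 0.14569284 0.2507727 ] [ 0.87118534 -1.0826135  -2.01594963] 0.05579427486344646 [[-0.0024, 0.7648, 0.6442], [-0.0011, 0.6442, -0.7648], [-1.0, -0.0026, -0.0007]]
[-0.00040439  0.15238394  0.01681771] 0.7000119687182705
```

apply_moves:
  series: "0.14 0 0 0 0.03 0.003 0.5; 0.28 0 0 0 0.06 0.006 0.5; 0.42 0 0 0 0.09 0.01 0.5; 0.56 0 0 0 0.12 0.014 0.5; 0.69 0 0 0 0.152 0.017 0.5; 0.69 0 0 0 0.152 0.017 0.5; 0.69 0 0 0 0.152 0.017 0.5; 0.69 0 0 0 0.152 0.017 0.5; 0.69 0 0 0 0.152 0.017 0.5"

```text
clock: 5.82
tcp_pos: [0.5629, 0.2305, 0.2523]
orientation: [1.202, 1.214, -1.202]
contact_force: [-0.1, 0.2, -1.6]
grip_width: 0.0556
```

```bash
cat > look.py <<'E'
from fit import *
import sys
n=sys.argv[1]
o=get_obs(); R=Rn.from_rotvec(o["orientation"]).as_matrix();print(o["clock"],o["tcp_pos"],o["contact_force"],o["grip_width"],R.round(4).tolist())
s=grab_frame("side"); c=grab_frame("scene"); cv2.imwrite(f"pics/side{n}.png",s); cv2.imwrite(f"pics/scene{n}.png",c)
cv2.imwrite(f"pics/w{n}.png",grab_frame("wrist"))
a=cv2.resize(s[150:300,150:290],None,fx=4,fy=4,interpolation=2);b=cv2.resize(c[85:235,230:290],None,fx=4,fy=4,interpolation=2)
cv2.imwrite(f"pics/x{n}.png",np.hstack([a,b]))
E
python3 look.py 5
```

```text
5.825 [0.56285251 0.23049653 0.25233815] [-0.10262531  0.24466604 -1.57268705] 0.05561318828766803 [[-0.0001, 1.0, 0.0099], [-0.0002, 0.0099, -1.0], [-1.0, -0.0001, 0.0002]]
```

View pics/x5.png

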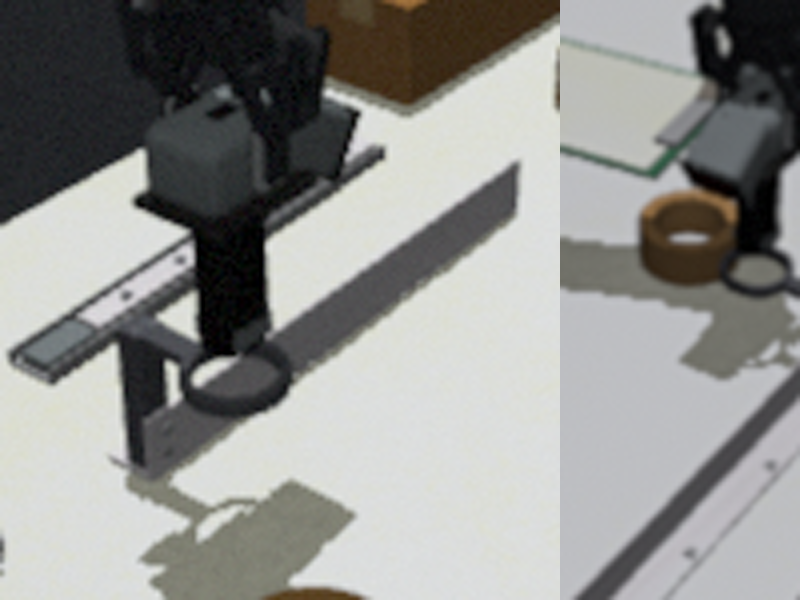

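View pics/w5.png

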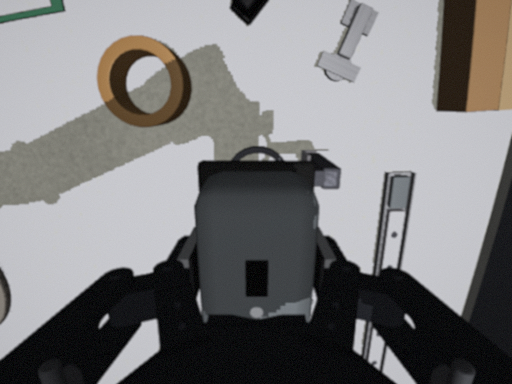

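Run:
```python
from fit import *
o=get_obs();t=o["tcp_pos"];f=t-[0,0,.1132]
for i,n,r in((P,"side",(165,160,245,270)),(S,"scene",(250,115,310,165))):
    print(n,proj(i,[f,[t[0],t[1],.115]]).round(1).tolist())
crop("pics/side5.png",180,215,240,265,10,"pics/s5a.png")
crop("pics/scene5.png",255,120,300,165,12,"pics/s5b.png")
```

```text
side [[207.6, 233.6], [208.0, 241.8]]
scene [[278.7, 144.8], [278.5, 150.2]]
```

View pics/s5a.png

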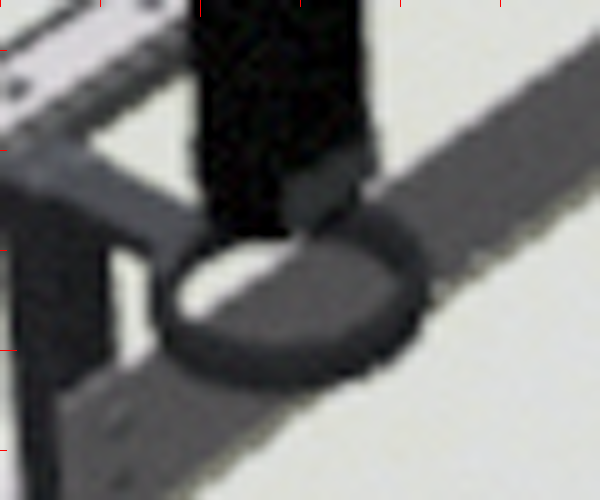

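View pics/s5b.png

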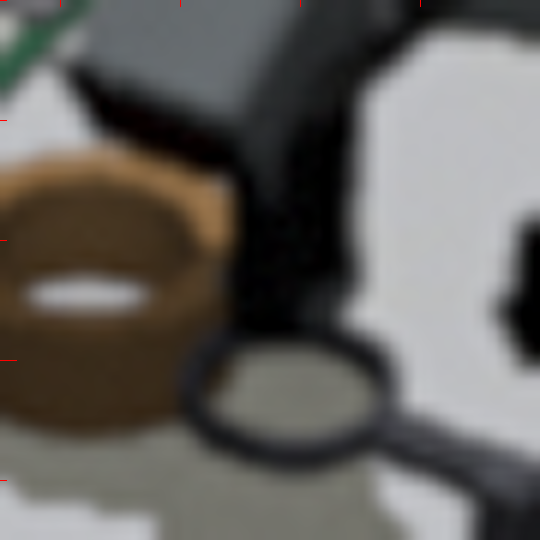

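apply_moves:
  series: "0 0 0 0.01 0 0 0.5; 0 0 0 0.02 0 0 0.5; 0 0 0 0.03 0 0 0.5; 0 0 0 0.038 0 0 0.5; 0 0 0 0.038 0 0 0.5"

```text
clock: 6.6
tcp_pos: [0.5628, 0.2308, 0.2133]
orientation: [1.201, 1.215, -1.203]
contact_force: [0.2, 0.4, -1.6]
grip_width: 0.0556
```

```bash
python3 look.py 6
```

```text
6.6 [0.56276154 0.23082601 0.21328984] [ 0.16050241  0.36449118 -1.58028546] 0.05559727238545276 [[-0.0015, 0.9999, 0.0101], [-0.0008, 0.0101, -0.9999], [-1.0, -0.0015, 0.0008]]
```

View pics/x6.png

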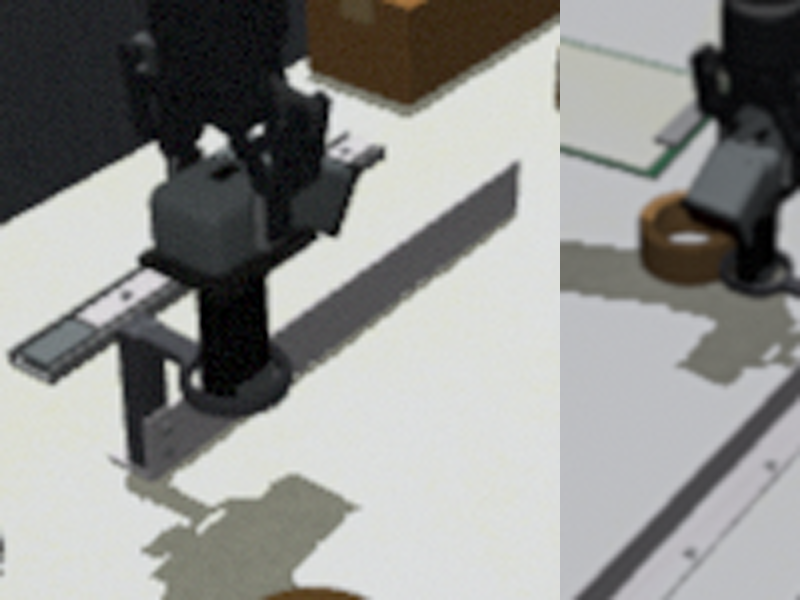

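apply_moves:
  series: "0 0 0 0.012 0 0 0.5; 0 0 0 0.024 0 0 0.5; 0 0 0 0.036 0 0 0.5; 0 0 0 0.046 0 0 0.5; 0 0 0 0.056 0 0 0.5; 0 0 0 0.056 0 0 0.5"

```text
clock: 7.5
tcp_pos: [0.5627, 0.2308, 0.1573]
orientation: [1.2, 1.215, -1.203]
contact_force: [-0.2, -0.1, -2.1]
grip_width: 0.0557
```

```bash
python3 look.py 7
```

```text
7.5 [0.56267266 0.2307836  0.15726545] [-0.20475831 -0.0920069  -2.13806392] 0.05569017360961194 [[-0.0016, 0.9999, 0.01], [-0.0008, 0.01, -0.9999], [-1.0, -0.0016, 0.0008]]
```

View pics/x7.png

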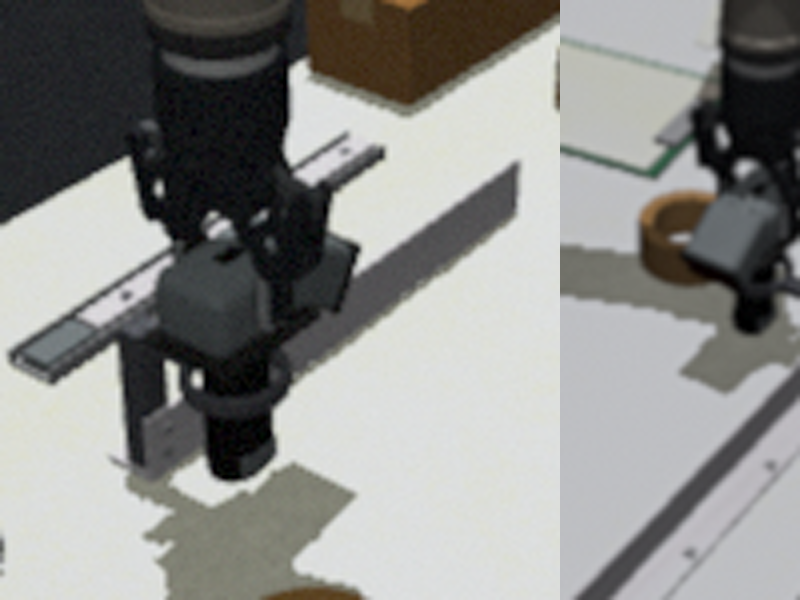

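apply_moves:
  series: "0 0 0 0.008 0 0 0.5; 0 0 0 0.016 0 0 0.5; 0 0 0 0.022 0 0 0.5; 0 0 0 0.027 0 0 0.5; 0 0 0 0.027 0 0 0.5"

```text
clock: 8.28
tcp_pos: [0.5629, 0.2309, 0.1307]
orientation: [1.201, 1.214, -1.203]
contact_force: [-0.1, -0.3, -1.7]
grip_width: 0.0555
```

apply_moves:
  series: "0 0 0 0.001 0 0 0.5; 0 0 0 0.002 0 0 0.5; 0 0 0 0.003 0 0 0.5; 0 0 0 0.003 0 0 0.5"

```text
clock: 8.78
tcp_pos: [0.5633, 0.2311, 0.1284]
orientation: [1.202, 1.214, -1.202]
contact_force: [-0.4, -0.2, -2.0]
grip_width: 0.0556
```

apply_moves:
  series: "0 0 0 0.001 0 0 0.5; 0 0 0 0.002 0 0 0.5; 0 0 0 0.002 0 0 0.5"

```text
clock: 9.15
tcp_pos: [0.5633, 0.2312, 0.1283]
orientation: [1.202, 1.214, -1.201]
contact_force: [-6.4, -1.9, 12.3]
grip_width: 0.0554
```

apply_moves:
  series: "0 0 0 -0.001 0 0 0.5; 0 0 0 -0.001 0 0 0.6; 0 0 0 -0.001 0 0 0.7; 0 0 0 -0.001 0 0 0.85; 0 0 0 -0.001 0 0 1; 0 0 0 -0.001 0 0 1; 0 0 0 -0.001 0 0 1; 0 0 0 -0.001 0 0 1"

```text
clock: 10.15
tcp_pos: [0.5632, 0.231, 0.1273]
orientation: [1.202, 1.214, -1.202]
contact_force: [0.2, 0.1, 0.2]
grip_width: 0.0853
```

```bash
python3 look.py 8
```

```text
10.15 [0.5632379  0.23104343 0.12728338] [0.15606306 0.10109352 0.17852564] 0.08528893522749696 [[0.0, 1.0, 0.0099], [0.0, 0.0099, -1.0], [-1.0, 0.0, -0.0]]
```

View pics/x8.png

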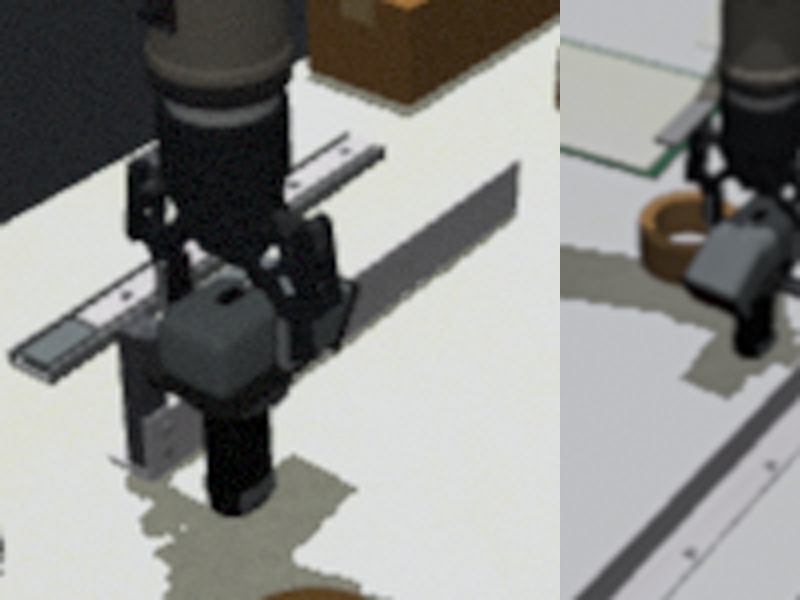

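apply_moves:
  series: "0 0 0 -0.03 0 0 1; 0 0 0 -0.08 0 0 1; 0 0 0 -0.13 0 0 1; 0 0 0 -0.17 -0.01 0.05 1; 0 0 0 -0.19 -0.02 0.11 1; 0 0 0 -0.19 -0.03 0.17 1; 0 0 0 -0.19 -0.04 0.23 1; 0.1 0 0 -0.19 -0.05 0.29 1; 0.2 0 0 -0.19 -0.06 0.35 1; 0.3 0 0 -0.19 -0.07 0.41 1; 0.36 0 0 -0.19 -0.08 0.47 1; 0.36 0 0 -0.19 -0.08 0.47 1"

```text
clock: 11.8
tcp_pos: [0.4857, -0.2454, 0.3176]
orientation: [1.468, 1.015, -1.47]
contact_force: [-0.0, 0.9, -0.1]
grip_width: 0.0852
```

```bash
python3 look.py 9
python3 - <<'E'
from h import *
np.save("w9.npy",camera_info("wrist"),allow_pickle=True)
crop("pics/side9.png",150,180,350,320,4,"pics/s9a.png")
E
```

```text
11.8 [ 0.4857409  -0.24542883  0.31755678] [-0.04859116  0.88964514 -0.05557985] 0.08516329383609754 [[-0.0002, 0.9359, -0.3523], [-0.0023, -0.3523, -0.9359], [-1.0, 0.0006, 0.0022]]
```

View pics/w9.png

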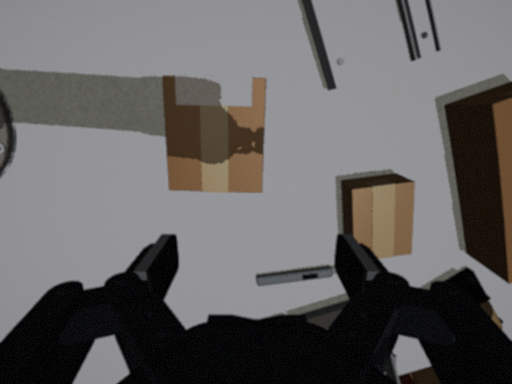

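View pics/s9a.png

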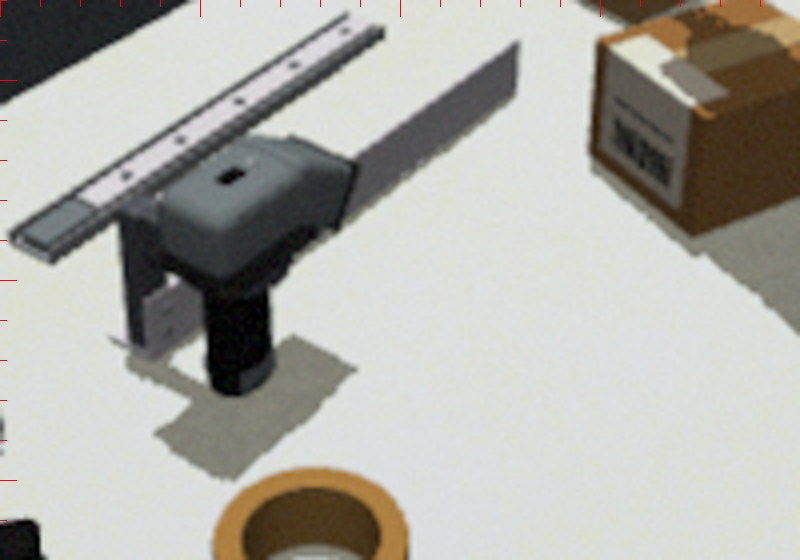

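Run:
```python
from h import *
i=np.load("w9.npy",allow_pickle=True).item()
q=onz(i,[(163,76),(266,78),(263,192),(169,191)],.105); print(q.round(4)[:,:2]); m=q.mean(0)
d=(q[0]+q[1]-q[2]-q[3]); print(m, np.arctan2(-d[0],d[1]), [np.linalg.norm(q[k]-q[k-1]) for k in range(4)])
print("cutter",onz(i,[(258,277),(333,270)],.01).round(3)[:,:2], "hbox",onz(i,[(352,188),(413,181),(413,253),(360,259)],.06).round(3)[:,:2])
from fit import *
print(fit([(i,[([-65,75,105],(163,76)),([65,75,105],(266,78)),([65,-75,105],(263,192)),([-65,-75,105],(169,191))])],[.45,-.19,-.35])[0])
```

```text
[[ 0.4179 -0.0936]
 [ 0.537  -0.14  ]
 [ 0.4841 -0.2779]
 [ 0.3617 -0.232 ]]
[ 0.45018911 -0.18590396  0.105     ] -0.3761971062360066 [np.float64(0.14940346146690803), np.float64(0.12778358945122317), np.float64(0.1477424779703631), np.float64(0.13070082991570467)]
cutter [[ 0.409 -0.467]
 [ 0.551 -0.503]] hbox [[ 0.613 -0.333]
 [ 0.707 -0.355]
 [ 0.685 -0.482]
 [ 0.596 -0.461]]
[ 0.45   -0.1861 -0.3718]
[[-1.2, -0.4], [0.6, -0.3], [-0.1, 1.3], [0.4, 0.1]]
[ 0.45001568 -0.18614744 -0.37180466]
```

apply_moves:
  series: "0.012 0 0 0.04 -0.028 0.04 1; 0.012 0 0 0.08 -0.0555 0.077 1; 0.012 0 0 0.13 -0.0555 0.077 1; 0.012 0 0 0.18 -0.0555 0.077 1; 0.012 0 0 0.23 -0.0555 0.077 1; 0.012 0 0 0.26 -0.0555 0.077 1; 0.012 0 0 0.272 -0.0555 0.077 1; 0.012 0 0 0.272 -0.0555 0.077 1; 0.012 0 0 0.272 -0.0555 0.077 1"

```text
clock: 13.08
tcp_pos: [0.4105, -0.2932, 0.0465]
orientation: [1.471, 1.014, -1.469]
contact_force: [-0.3, 0.2, -0.5]
grip_width: 0.0856
```

Run:
```python
from h import *
o=get_obs();R=Rn.from_rotvec(o["orientation"]).as_matrix();print(o["clock"],o["tcp_pos"],o["contact_force"],R.round(3).tolist(),o["joints"].round(2))
s=grab_frame("scene");cv2.imwrite("pics/scene10.png",s);crop(s,120,130,290,270,4,"pics/s10.png")
```

```text
13.075 [ 0.410526   -0.29323011  0.04652279] [-0.31612215  0.22796533 -0.4983094 ] [[0.002, 0.935, -0.354], [-0.001, -0.354, -0.935], [-1.0, 0.002, 0.0]] [ 0.31  0.48  0.23  2.11 -0.2   0.57  0.32]
```

View pics/s10.png

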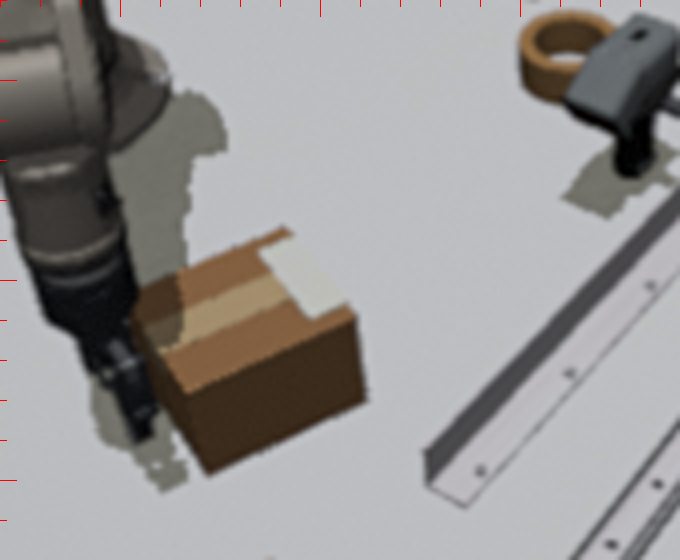

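apply_moves:
  series: "0.01 0 0 0 0 -0.012 1; 0.01 0 0 0 0 -0.022 1; 0.01 0 0 0 0 -0.03 1; 0.01 0 0 0 0 -0.04 1; 0.01 0 0 0 0 -0.052 1; 0.01 0 0 0 0 -0.064 1; 0.01 0 0 0 0 -0.076 1; 0.01 0 0 0 0 -0.088 1; 0.01 0 0 0 0 -0.1 1; 0.01 0 0 0 0 -0.11 1; 0.01 0 0 0 0 -0.11 1"

```text
clock: 14.5
tcp_pos: [0.4489, -0.1883, 0.0451]
orientation: [1.477, 1.012, -1.476]
contact_force: [-0.4, 0.1, 0.7]
grip_width: 0.0851
```

Run:
```python
from h import *
o=get_obs();R=Rn.from_rotvec(o["orientation"]).as_matrix();print(o["clock"],o["tcp_pos"],o["contact_force"],R.round(3).tolist(),o["joints"].round(2))
s=grab_frame("scene");cv2.imwrite("pics/scene11.png",s);crop(s,120,130,290,270,4,"pics/s11.png")
```

```text
14.5 [ 0.44886358 -0.18829095  0.04512529] [-0.38049515  0.05802089  0.67034004] [[-0.0, 0.932, -0.361], [0.001, -0.361, -0.932], [-1.0, -0.001, -0.001]] [ 0.08  0.46  0.24  2.15 -0.2   0.55  0.09]
```

View pics/s11.png

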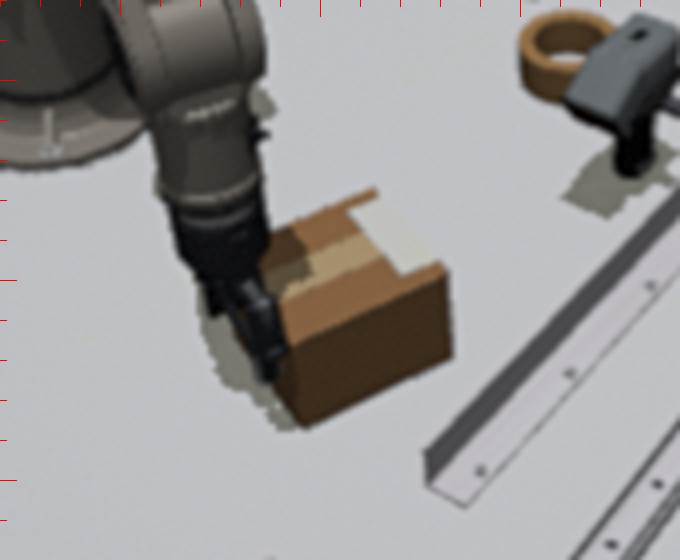

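apply_moves:
  series: "0 0 0 0 0 -0.01 1; 0 0 0 0 0 -0.022 1; 0 0 0 0 0 -0.034 1; 0 0 0 0 0 -0.046 1; 0 0 0 0 0 -0.058 1; 0 0 0 0 0 -0.07 1; 0 0 0 0 0 -0.082 1; 0 0 0 0 0 -0.094 1; 0 0 0 0 0 -0.105 1; 0 0 0 0 0 -0.105 1"

```text
clock: 15.8
tcp_pos: [0.4874, -0.0907, 0.0454]
orientation: [1.477, 1.011, -1.475]
contact_force: [0.3, -0.5, 0.0]
grip_width: 0.0854
```

Run:
```python
from h import *
o=get_obs();R=Rn.from_rotvec(o["orientation"]).as_matrix();print(o["clock"],o["tcp_pos"],o["contact_force"],R.round(3).tolist(),o["joints"].round(2))
s=grab_frame("scene");cv2.imwrite("pics/scene12.png",s);crop(s,140,130,310,270,4,"pics/s12.png")
s=grab_frame("side");cv2.imwrite("pics/side12.png",s);crop(s,180,130,340,270,4,"pics/s12b.png")
```

```text
15.8 [ 0.48741443 -0.09072768  0.0454305 ] [ 0.28631513 -0.46845642  0.03339639] [[0.001, 0.932, -0.362], [0.001, -0.362, -0.932], [-1.0, 0.001, -0.001]] [-0.14  0.47  0.24  2.13 -0.21  0.56 -0.11]
```

View pics/s12.png

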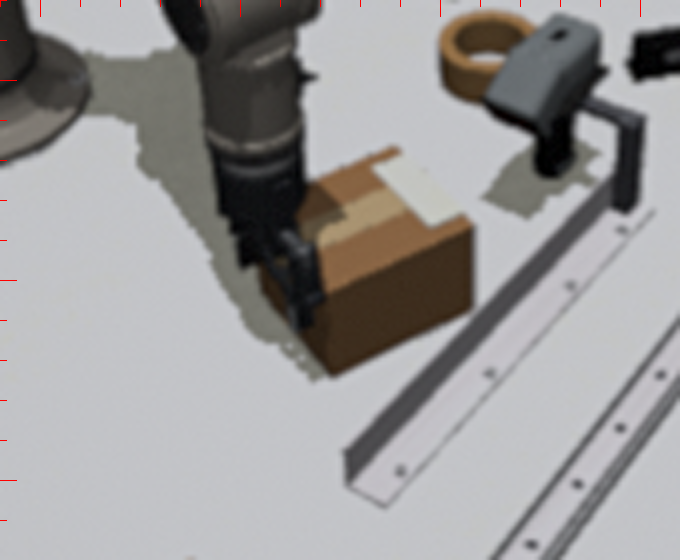

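View pics/s12b.png

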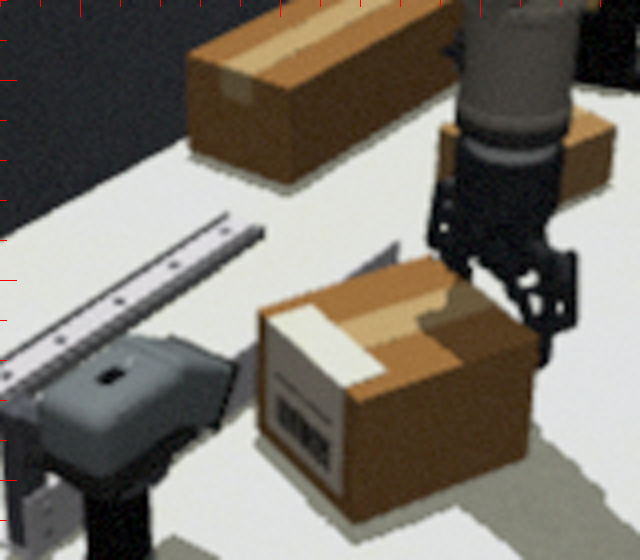

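apply_moves:
  series: "0 0 0 0 0 0.02 1; 0 0 0 -0.02 0 0.04 1; 0 0 0 -0.07 0 0.04 1; 0.17 0 0 -0.12 0 0.04 1; 0.35 0 0 -0.13 -0.02 0.02 1; 0.52 0 0 -0.13 -0.04 -0.01 1; 0.7 0 0 -0.13 -0.06 -0.04 1; 0.87 0 0 -0.13 -0.08 -0.07 1; 1.05 0 0 -0.13 -0.09 -0.087 1; 1.22 0 0 -0.13 -0.09 -0.087 1; 1.4 0 0 -0.13 -0.09 -0.087 1; 1.571 0 0 -0.13 -0.09 -0.087 1"

```text
clock: 17.4
tcp_pos: [0.4343, 0.0215, 0.1755]
orientation: [-2.015, 0.385, 2.014]
contact_force: [-0.5, 0.5, -1.2]
grip_width: 0.0856
```

```bash
python3 look.py 13;  python3 - <<'E'
from h import *
i=camera_info("wrist");np.save("w13.npy",i,allow_pickle=True);print(get_obs()["joints"].round(2))
C=np.array([.519,-.0097]);a=-.37;c,s=np.cos(a),np.sin(a)
print(proj(i,[[C[0]+c*x-s*y,C[1]+s*x+c*y,.105] for x,y in((-.065,.075),(.065,.075),(.065,-.075),(-.065,-.075))]).round(0).tolist())
E
```

```text
17.4 [0.43428259 0.02145705 0.17546338] [-0.54220231  0.46022043 -1.21746654] 0.08558059231855294 [[0.0004, -0.3692, -0.9293], [0.0006, -0.9293, 0.3692], [-1.0, -0.0007, -0.0001]]
[-0.62  0.15  0.48  2.19 -0.1   0.82 -2.02]
[[162.0, 170.0], [146.0, -13.0], [362.0, -13.0], [346.0, 170.0]]
```

View pics/w13.png

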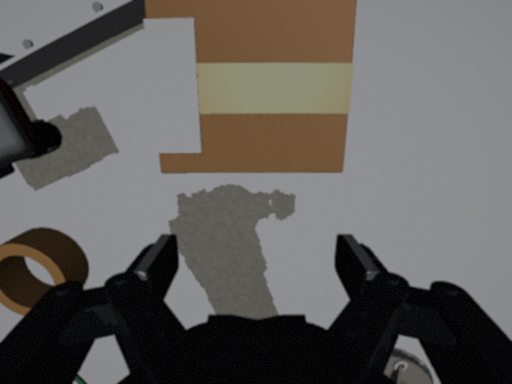

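View pics/scene13.png

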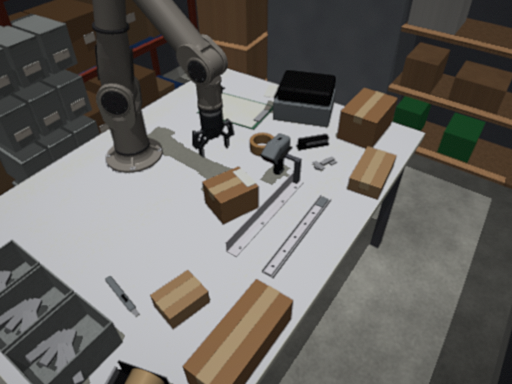

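apply_moves:
  series: "0 0 0 0.04 0 0 1; 0 0 0 0.08 0 0 1; 0 0 0 0.115 0 0 1; 0 0 0 0.13 0 0 1; 0 0 0 0.13 0 0 1"

```text
clock: 18.18
tcp_pos: [0.434, 0.0212, 0.045]
orientation: [-2.017, 0.38, 2.02]
contact_force: [-0.4, 0.2, 0.0]
grip_width: 0.0857
```

```bash
python3 look.py 14;  python3 - <<'E'
from h import *
crop("pics/side14.png",180,130,380,270,4,"pics/s14b.png")
E
```

```text
18.175 [0.4339856  0.02117169 0.0449753 ] [-0.42548152  0.18766615  0.00132788] 0.0856781243062681 [[-0.0014, -0.3628, -0.9319], [-0.0003, -0.9319, 0.3628], [-1.0, 0.0008, 0.0012]]
```

View pics/s14b.png

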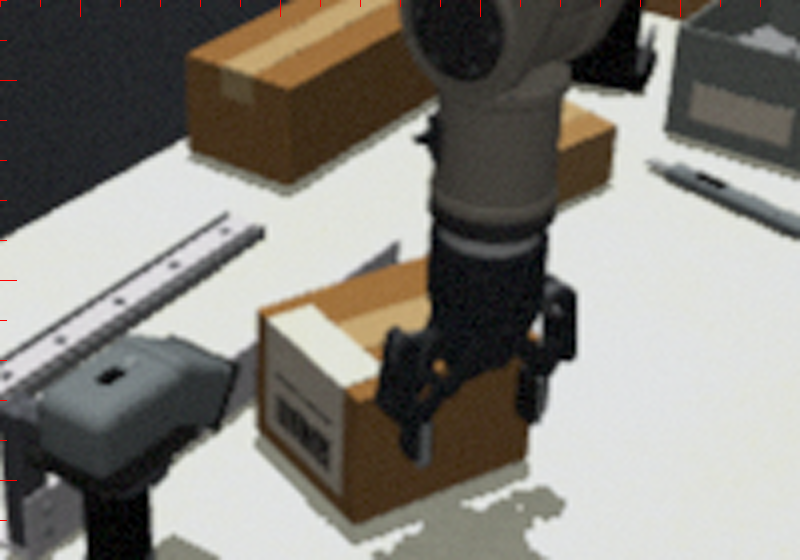

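apply_moves:
  series: "0 0 0 0 0 -0.008 1; 0 0 0 0 0 -0.015 1; -0.05 0 0 0 0.002 -0.022 1; -0.1 0 0 0 0.005 -0.029 1; -0.15 0 0 0 0.007 -0.036 1; -0.2 0 0 0 0.009 -0.042 1; -0.25 0 0 0 0.012 -0.048 1; -0.3 0 0 0 0.014 -0.053 1; -0.3 0 0 0 0.014 -0.053 1"

```text
clock: 19.45
tcp_pos: [0.4789, -0.0117, 0.0454]
orientation: [-2.184, 0.081, 2.184]
contact_force: [-1.1, -0.2, 0.3]
grip_width: 0.0858
```

```bash
python3 look.py 15;  python3 - <<'E'
from h import *
crop("pics/scene15.png",160,130,330,270,4,"pics/s15.png")
E
```

```text
19.45 [ 0.47894862 -0.01167262  0.04542858] [-1.11021734 -0.15288899  0.25799548] 0.08584583925446397 [[0.0003, -0.0735, -0.9973], [-0.0003, -0.9973, 0.0735], [-1.0, 0.0002, -0.0004]]
```

View pics/s15.png

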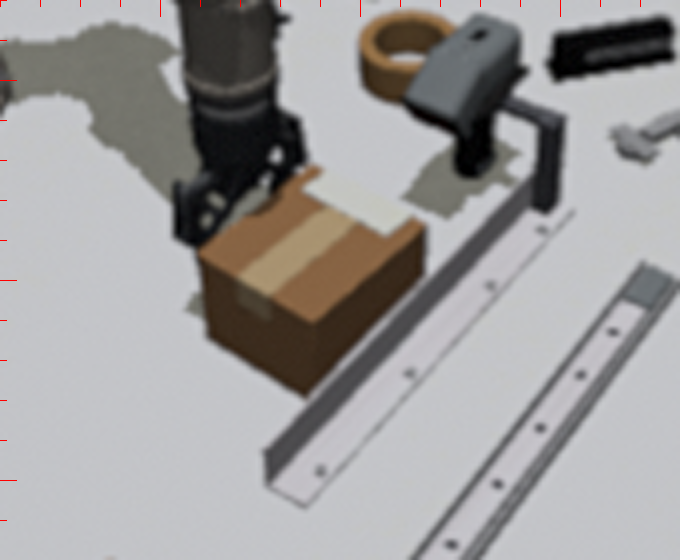

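View pics/w15.png

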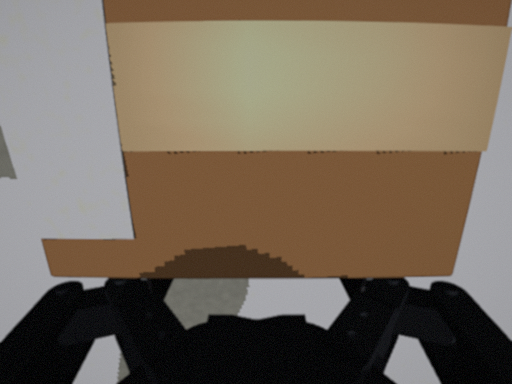

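apply_moves:
  series: "-0.03 0 0 0 0 -0.003 1; -0.06 0 0 0 0.001 -0.006 1; -0.083 0 0 0 0.001 -0.009 1; -0.083 0 0 0 0.001 -0.011 1; -0.083 0 0 0 0.001 -0.011 1"

```text
clock: 20.23
tcp_pos: [0.4867, -0.0123, 0.0445]
orientation: [2.21, 0.013, -2.222]
contact_force: [-7.6, 1.0, 0.3]
grip_width: 0.0857
```

```bash
python3 look.py 16;  python3 - <<'E'
from h import *
crop("pics/scene16.png",190,150,300,240,7,"pics/s16.png")
E
```

```text
20.225 [ 0.48674972 -0.0122956   0.04449163] [-7.62446665  0.98137019  0.31604877] 0.08569962979252518 [[-0.0055, 0.0109, -0.9999], [0.0007, -0.9999, -0.0109], [-1.0, -0.0008, 0.0055]]
```

View pics/s16.png

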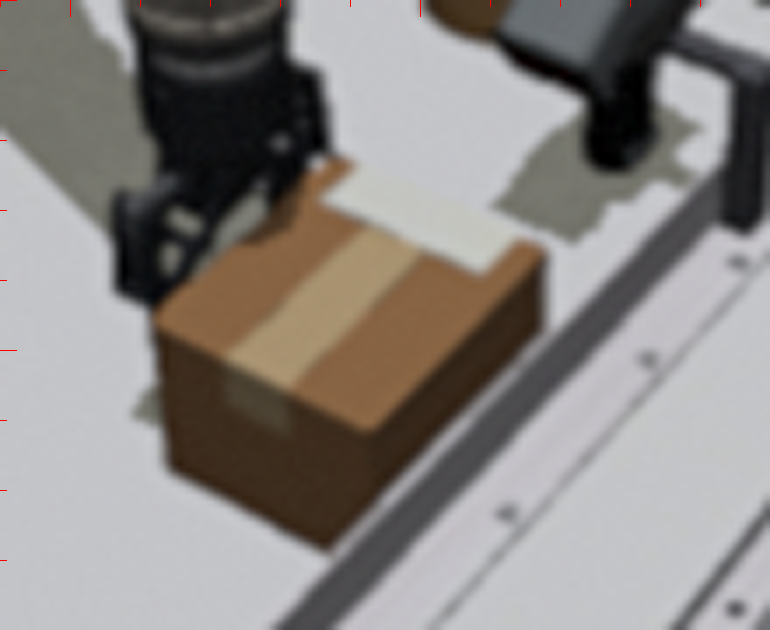

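Run:
```python
from fit import *
st=np.array([.5628,.231]);a=.01
c2=lambda x,y:(190+x/7-.43,150+y/7-.43)
x,_=fit([(S,[([65,-75,105],c2(373,433)),([-65,-75,105],c2(153,320)),([65,75,105],c2(547,248))])],[.56,-.02,0])
d=x[:2]-st;print("station x,y",np.cos(a)*d[0]+np.sin(a)*d[1],-np.sin(a)*d[0]+np.cos(a)*d[1])
crop("pics/side16.png",220,170,330,270,7,"pics/s16b.png")
```

```text
[ 0.5686 -0.017   0.0142]
[[-0.0, -0.2], [-0.6, 0.3], [0.7, -0.2]]
station x,y 0.003287449983208645 -0.24799542326997706
```

View pics/s16b.png

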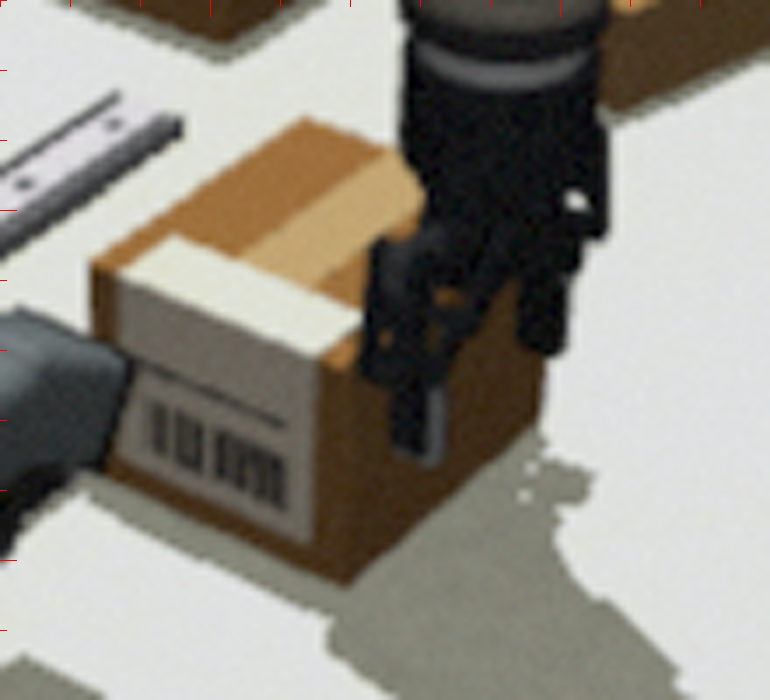

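apply_moves:
  series: "0 0 0 0 0 -0.002 1; 0 0 0 0 0 -0.004 1; 0 0 0 0 0 -0.005 1; 0 0 0 0 0 -0.005 1"

```text
clock: 20.88
tcp_pos: [0.4865, -0.012, 0.0433]
orientation: [2.2, 0.012, -2.234]
contact_force: [-18.8, 3.3, 6.2]
grip_width: 0.0853
```

apply_moves:
  series: "0 0 0 0 0 0.005 1; 0 0 0 0 0 0.015 1; 0 0 0 0 0 0.03 1; 0 0 0 0 0 0.045 1; 0 0 0 -0.04 0 0.045 1; 0 0 0 -0.09 0 0.045 1; 0 0 0 -0.14 0 0.045 1; 0 0 0 -0.19 0 0.045 1; 0 0 0 -0.24 0 0.045 1; 0 0 0 -0.26 0 0.04 1; 0 0 0 -0.26 0 0.04 1; 0 0 0 -0.26 0 0.04 1"

```text
clock: 22.38
tcp_pos: [0.4534, -0.0131, 0.3041]
orientation: [2.214, 0.012, -2.218]
contact_force: [-0.4, 0.2, -0.1]
grip_width: 0.0855
```

```bash
python3 look.py 17;  python3 - <<'E'
from h import *
np.save("w17.npy",camera_info("wrist"),allow_pickle=True)
crop("pics/side17.png",170,160,330,290,5,"pics/s17b.png")
E
```

```text
22.375 [ 0.45337721 -0.0131052   0.30407717] [-0.36204246  0.2440673  -0.1251594 ] 0.08550827377496158 [[-0.0018, 0.0109, -0.9999], [-0.0001, -0.9999, -0.0109], [-1.0, 0.0001, 0.0018]]
```

View pics/w17.png

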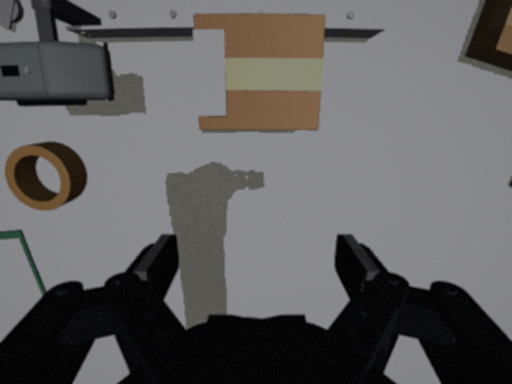

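View pics/s17b.png

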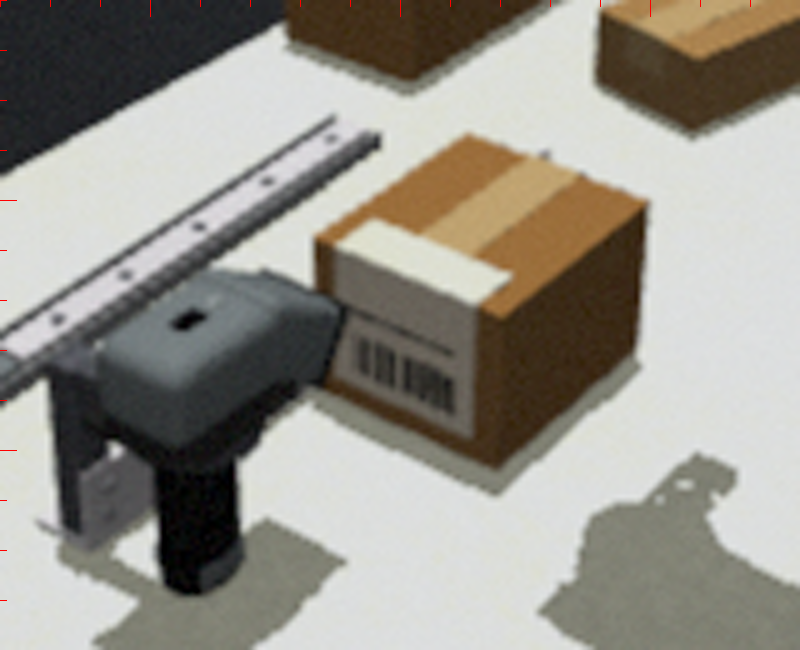

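View pics/scene17.png

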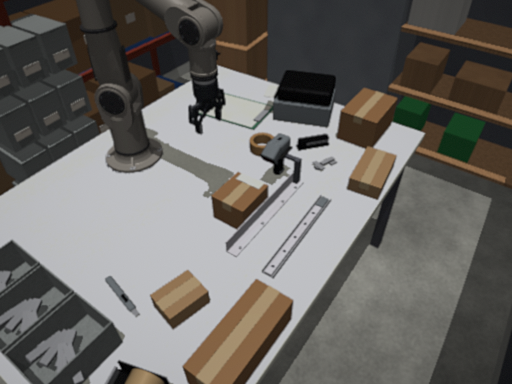

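Run:
```python
from h import *
crop("pics/w17.png",60,0,220,140,5,"pics/w17a.png");crop("pics/w17.png",240,0,400,140,5,"pics/w17b.png")
```

```text
(no output)
```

View pics/w17a.png

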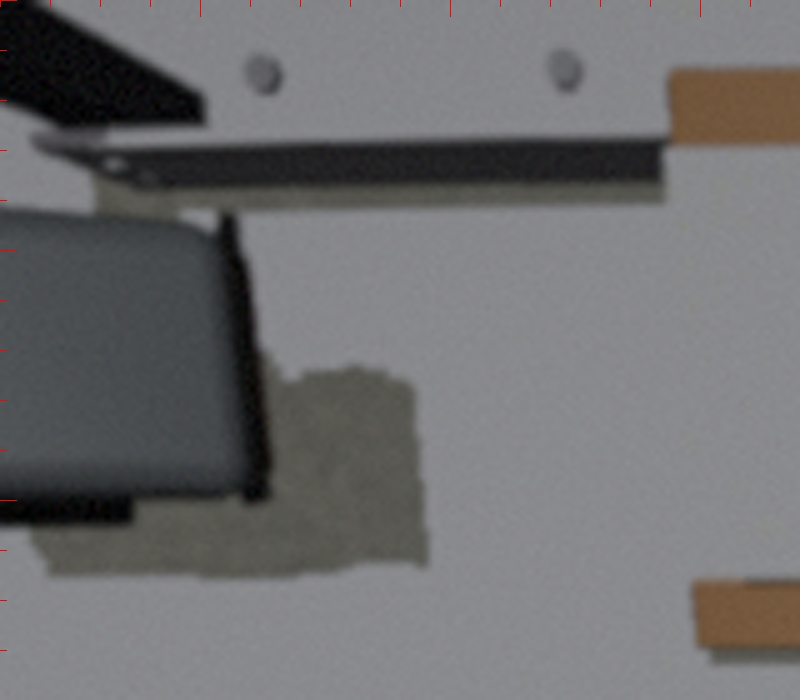

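View pics/w17b.png

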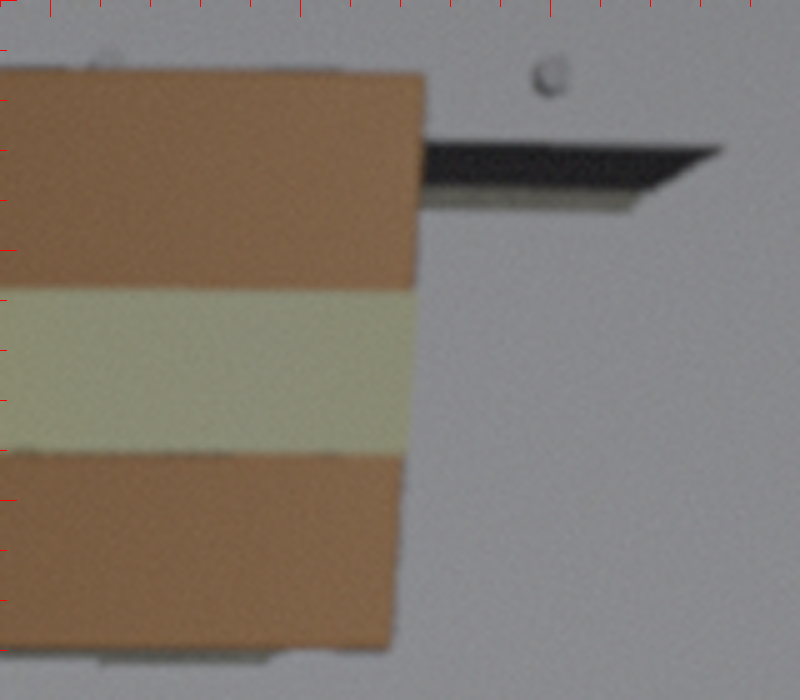

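Run:
```python
from fit import *
i=np.load("w17.npy",allow_pickle=True).item()
b=onz(i,[(100,29),(383.5,29.6)],.05); d=b[0]-b[1]; ya=np.arctan2(-d[0],d[1]); print("wall",b.round(4),"yaw",ya)
x,_=fit([(i,[([65,75,105],(193.6,14)),([65,-75,105],(325,14.8)),([-65,75,105],(199,129.6)),([-65,-75,105],(318,130))])],[.565,-.02,0])
n=np.array([np.cos(ya),np.sin(ya)]); print("carton station x:", (x[:2]-b[0,:2])@n+.065,"dyaw",x[2]-ya)
print("y rel ring", (x[:2]-[.5628,.231])@[-n[1],n[0]])
# scanner rear/side in scene/side
print("skirt/axis proj side", proj(P,[[.5630,.2310,.115],[.5630,.2310,.015]]).round(1).tolist())
s0,s1=cv2.imread("pics/scene0.png"),cv2.imread("pics/scene17.png")
d=cv2.absdiff(s0,s1).max(2); cv2.imwrite("pics/diff.png",(d>40).astype(np.uint8)*255)
```

```text
wall [[ 0.6285  0.1982  0.05  ]
 [ 0.6311 -0.1818  0.05  ]] yaw 0.0067688957726492974
[ 0.5649 -0.0155  0.0067]
[[-0.7, -0.4], [0.6, -0.4], [-0.4, 0.5], [0.4, 0.7]]
carton station x: -2.62526702213689e-05 dyaw -3.475121106882341e-05
y rel ring -0.24649751384540203
skirt/axis proj side [[208.0, 241.8], [209.6, 273.4]]
```

View pics/diff.png

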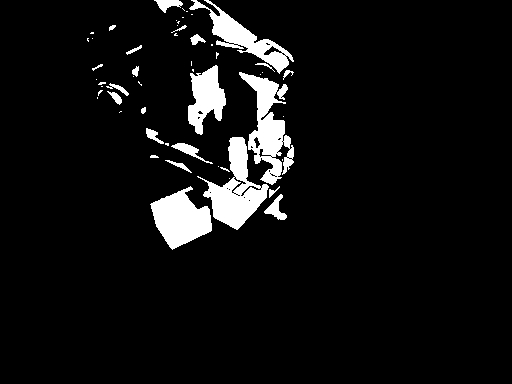

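Run:
```python
from h import *
o=get_obs();print(o["clock"],abs(o["qvel"]).max());print(hand_in())
```

```text
22.525 0.008451501293409104
the job is handed in; nothing more can be done
None
```

The scanner is seated in the ring with its window looking along the backstop, and the labelled carton is flat against the backstop with its label facing the window. I handed the job in at 22.5 s with the gripper clear of both; the hand-in gives no verdict.

- **Scanner:** I gripped it by the head, turned it to the station's direction and lowered it through the ring until the contact force rose to about 12 N. After release it stayed upright. The tool was at (0.563, 0.231) m at release, against my ring estimate of (0.563, 0.231) m. I judged its tilt and seating by eye only. One scene-camera reading put the ring about 5 mm off the side-camera reading. It went in without side force, so I kept the side and wrist camera value.
- **Carton:** I pushed it in two strokes until it stopped against the backstop at about 19 N. The last wrist-camera fit put it at station x of about 0 mm and y of about -246 mm, square to the backstop within the measuring error. That leaves the label about 93 mm ahead of the window. An earlier scene-camera fit, before the last push, read x of +3 mm and y of -248 mm.
- **Other things:** Comparing the first and last scene pictures showed changes only at the arm, shadows, scanner and carton. The tape roll and stapler are partly hidden by the arm in the first picture. They show no movement in the other pictures.

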